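Lever up the crossover choke and slip a damping pad under its foot

ROBOT

A 7-joint arm with a two-finger parallel gripper is mounted at the origin on the work surface. World frame = base frame: x ahead of the robot, y to its left, z up, the work surface at z = 0. Lengths are in m, angles in rad, forces in N, time in s.
With the tool pointing down it reaches from about 0.4 to 0.85 m from the base axis. Payload 4.5 kg.
Tool frame: the origin (TCP) lies at the very end of the fingers, on their centre line; the grasp point (between the pads) lies 19 mm behind it; z points along the fingers, y is the direction in which the jaws open and shut (so a half turn about z gives the same grasp; the last joint's range is limited). The gripper opens to 85 mm and grips with 20 to 120 N. Pads are 22 mm wide; open, the fingers measure 114 mm over their backs; the gripper's body (76 mm by 85 mm) begins 54 mm behind the grasp point. The pads swing forward as they close: fully open they stand 13 mm farther back than shut.
Start: joints at [1.205, 0.689, -0.195, 1.565, 0.157, 0.902, -0.215], TCP at [0.243, -0.576, 0.231] pointing down, gripper open.
Joint ranges: [-3.01, 3.01], [-0.46, 2.08], [-1.47, 1.51], [0.13, 2.56], [-1, 4.14], [0.04, 2.09], [-2.66, 2.66]. Speed limits (rad/s): [2.57, 2.57, 3.14, 3.14, 3.14, 3.14, 3.14].

INTERFACE

Orientations are given as a unit quaternion [x, y, z, w].
In Python, from cell import manip gives the robot as it stands. The module is installed in compiled form; this text tells all that it offers.
- The arm moves only by the tool servo_tool, never from a script. Its argument "plan" is a list of rows, each a list of 7 numbers: the turn, a rotation vector about the tool's x, y, z as a fraction of full scale, then the shift along the tool's x, y, z as a fraction of full scale, then the opening in per cent of the stroke, from 0 (shut) to 100 (fully open). A call has 1 to 12 rows; each row is the pose to reach, as a shift and turn from the pose commanded when the call began, along the tool's axes at that moment, turning the shorter way round; what a row does not reach only later rows make up. Full scale, the value 1, is 0.5 m for a shift and 2 pi rad for a turn. A row lasts 1/12 s, in which the tool goes at most 41.7 mm and 7.16 degrees, less where a joint would pass 70% of its speed; a pose out of reach is approached as far as the arm can. A call with a number of a shift or a turn outside -1 to 1 is refused whole. A call with a gripper value outside its range is refused whole. The fingers move at their own pace and stop on an object; "squeeze" is the grip in N (left out, the last holds). Time passes only in rows, so rows that repeat a pose let the fingers close. It gives the time, the measured TCP pose, the force and the opening at its end, in the units of the state.
- manip.state(): the state, without advancing time (a new reading comes with each control period).
- manip.grab_frame(name): name is "scene" or "side" or "wrist"; returns a dict with "image" (480x640x3 uint8, red, green, blue), "fov_y" (degrees; the focal length in pixels is half the picture's height over the tangent of half this angle, whatever the lens; pixels are square), "cx", "cy" (the principal point, pixels), "distortion" ([k1, k2, p1, p2, k3] as OpenCV has them; the pictures are not rectified), "R" (3x3) and "t" (3): a world point X has camera coordinates R X + t; the wrist camera has in their place "mount" (4x4, takes a point from camera to tool coordinates, whose origin is the TCP and whose axes are the flange's). Camera axes: x right, y down, z forward; pixel columns grow to the right and rows downward; lengths in m; the calibration is good to about 2 mm. A picture is of the moment at which its call begins: read the wrist's pose just before it. There is no depth.
- manip.finish_job(): hands the job in, once; it reports no verdict.
The state is a dict: "time": time; "joint_positions": joint angles; "qvel": joint speeds; "joint_efforts": joint torques, N m; "ee_pos": TCP position; "ee_rot": TCP orientation; "contact_force": force on the tool from outside, world axes, zero at the start; "wrist_torque": the same for the moment, N m; "gripper_width": finger opening in m.
Only numpy, scipy, OpenCV 4.12 (cv2) and the standard library are available. Lean on these libraries where they do the work, as an engineer would, in place of code of your own. Each camera call takes 0.05 s, during which the arm holds its last target.

TASK

The heavy iron-cored choke on the plywood crossover board hums, so slip the slotted rubber pad under its near foot: lever that foot up with the red-handled pry bar over the wooden block (never lift the choke by hand, do not ram the bar's toe into the board's edge, and leave the block about where it stands), then draw the bar out and lay it flat on the bench, clear of board and block. Holding the pad by its blue tab, slide it in flat on the board, slot round the stud, until you feel the slot's end meet the stud - gently, no ramming - and let go. Then press the choke down with about 30 N so that its foot nips the pad, let go, and leave the other tools on the bench alone.

Things in the scene. Friction and masses are not known exactly. Their poses are not given: they have to be found in the camera images.
- board: Plywood crossover board, 240 x 260 x 18 mm, fixed. Origin: centre of its underside, on the bench. x axis points from the near edge (x = -120 mm, where the work is done) to the far edge, y along that edge, z up. Small parts (resistors, capacitor, coil, terminals) are fixed on it beyond x = +25 mm.
- lipping: Hardwood strip glued along the board's near edge, 6 mm thick, 260 mm long, 18 mm high, its outer face at x = -120 mm in the board frame; part of the board. Origin: centre of its underside.
- choke (a joint): Tilt (rad) of the choke (about 3.8 kg) about the line x = +10 mm on the board's top (its far foot); 0 = flat, positive = near foot raised. It takes 45 to 55 N upward at the foot's outer edge to raise it; it stays where it is left, as its holes bind on the studs; 9 to 16 N down at press_spot lowers it. The pad needs at least 0.07 to go in; resting on the pad it reads 0.045 to 0.05.
- foot_edge (a point): Lower outer edge of the choke's near foot, mid-way along y, moving with the choke; at tilt 0 at x = -132 mm, y = 0 in the board frame, 18 mm above the bench. The foot is a steel plate 4 mm thick, y = -65 to +65 mm, lying on the board from x = -105 mm and jutting 12 mm out past the board's edge, with 18 mm of open height under it down to the bench.
- press_spot (a point): Where to press the choke down: on the flat steel strip (20 mm in x, 120 mm in y) on top of its dark core, between the near face and the copper winding. At tilt 0 at x = -94 mm, y = 0 in the board frame, 63 mm above the bench. The core spans x = -105 to -15 mm and y = -60 to +60 mm; the winding is 10 mm higher, from x = -86 mm on. Press with about 30 N in all; over 42 N is too hard.
- stud_foot (a point): Foot of the fixed upright steel stud (6 mm thick, 30 mm tall) on the board's top, at x = -110 mm, y = 0 in the board frame; it passes through a hole in the choke's near foot. Axes as the board's.
- block: Dark hardwood block, the fulcrum: 50 mm (x) x 44 mm (y) x 25 mm high, 0.25 kg, loose on the bench 42 to 50 mm in front of the board's near edge, opposite the negative-y end of the choke's foot. Origin: centre of its underside; x axis towards the board (within 0.06 rad). The bar pivots on its top edge on the board's side.
- bar_grip (a point): Pry bar, 0.36 kg, 280 mm long, straight, flat underside, lying on the bench. This point: in the front part of its red handle, half-way up (12 mm above the underside), near its balance point. The handle is 26 mm wide, 24 mm tall, from 25 mm ahead of this point to 85 mm behind it. x axis along the bar to the toe, z up.
- bar_toe (a point): Square end of the bar's steel blade (20 mm wide, 6 mm thick, flush with the handle's underside), half-way up its thickness; 195 mm ahead of bar_grip. Under the load the sloping bar is drawn about 10 N towards the board and, if its toe is left against the board's edge, jams there while it is levered: draw it back some 6 mm after it has touched.
- pad_tab (a point): Point in the blue tab of the slotted pad, half-way up its 5 mm thickness; the tab is 20 mm wide (y) and 36 mm long (from 13 mm behind to 23 mm ahead of this point). The pad lies flat on the bench and weighs 25 g. x axis from the tab to the slot's open end, z up.
- pad_slot (a point): Closed end of the pad's slot, half-way up, 37 mm ahead of pad_tab. The black rubber part is 42 mm wide, from 14 mm behind to 22 mm ahead of this point; the slot is 14 mm wide and 22 mm long, open to +x. With the pad home the slot's end touches the stud: this point is then 3 mm from its axis, on the near side, the pad pointing along the board's x.
- reel: Solder reel with a turquoise top, 66 mm wide, 68 mm tall, standing on the bench. Origin: centre of its underside. To be left alone.
- driver: Screwdriver with a red handle lying on the bench, about 200 mm long. To be left alone.
- pliers: Pliers with red handles lying on the bench, 140 mm long. To be left alone.
Not all that is in view belongs to the job. Of the things shaped like the block, the dark wooden one is meant. Of the things shaped like the part that bears pad_tab, the black one is meant.

How it is judged:
On the way, in this order (a step that is already met when the one before it is completed fails the run):
1. the choke's near foot is levered up by the bar, which bears on the block, and not by the hand (tilt over 0.07) (value of joint choke above 0.07 rad and contact force between bar and choke above 5 N and contact force between bar and block above 5 N and contact force between each of the fingers, the arm and choke below 0.5 N), for 0.1 s.
2. the pad is slid under the raised foot until the end of its slot meets the stud (over 1 N) (horizontal distance between pad_slot and stud_foot below 0.0065 m and z of pad_slot in the frame of board below 0.026 m and value of joint choke above 0.052 rad and contact force between pad and stud above 1 N).
3. the choke is pressed down on the pad so that the pad carries over 10 N (contact force between choke and pad above 10 N and value of joint choke below 0.054 rad), for 0.1 s.
At the end, for the whole second after the job is handed in: Pad under the near foot, slot end within 6.5 mm of the stud axis, in line with the board within 0.25 rad; choke bearing on it (over 1 N, tilt 0.036 to 0.054); bar flat on the bench, touching neither board, choke nor block; bar and pad at rest (horizontal distance between pad_slot and stud_foot below 0.0065 m and angle between the x axis of pad_slot and the x axis of board, either way round below 0.25 rad and value of joint choke between 0.036 and 0.054 rad and contact force between choke and pad above 1 N and height (world z) of bar_grip below 0.02 m and height (world z) of bar_toe below 0.012 m and contact force between bar and block below 0.3 N and contact force between bar and board below 0.3 N and contact force between bar and choke below 0.3 N and linear speed of each of bar, pad below 0.02 m/s).
It fails at once if the bar is rammed against the lipped edge of the board (over 25 N) (contact force between bar and lipping above 25 N).
It fails at once if the pad is rammed against the stud (over 30 N) (contact force between pad and stud above 30 N).
It fails at once if the choke is pressed too hard by the hand (over 42 N) (contact force between any of the fingers, the arm and choke above 42 N).
It fails at once if the block is shoved away (over 30 mm) (distance of block from where it was at the start of the episode above 0.03 m).
It fails at once if the solder reel, screwdriver or pliers are moved (over 30 mm) (distance of any of reel, driver, pliers from where it was at the start of the episode above 0.03 m).
It also fails if it takes over 72 s, if anything falls off the work surface, if the arm or the gripper's body presses on something with over 40 N, if the wrist force passes 120 N, or if a joint passes its speed limit or range.

## Working session

There is one attempt and no reset: what is moved stays moved. The work goes in short steps, Python scripts to look and compute and a tool call to move; the robot and the scene stay as the last step left them, time stands still between calls to the robot, and variables do not carry over. Pictures are saved under pics/ and viewed, and the job is handed in when it is done.

Besides the shell and the picture viewer there is one more tool, called after "Call:" as name([rows], argument=value, ...), one row to a line, values as JSON. servo_tool: Moves the arm, as the interface text tells. Its arguments: {"type":"object","properties":{"plan":{"type":"array"},"squeeze":{"type":"number"}},"required":["plan"]}

```bash
mkdir -p pics; ls
cat > h.py <<'E'
import numpy as np, cv2, json
from cell import manip
from scipy.spatial.transform import Rotation as Rn
def save(f,name):
    cv2.imwrite('pics/'+name+'.png',f['image'][:,:,::-1])
def K(f):
    h=f['image'].shape[0]; fl=h/2/np.tan(np.radians(f['fov_y'])/2)
    return np.array([[fl,0,f['cx']],[0,fl,f['cy']],[0,0,1.]])
E
python3 - <<'E'
from h import *
import pickle
s=manip.state();print(s)
for n in ['scene','side','wrist']:
    s=manip.state()
    f=manip.grab_frame(n);save(f,n+'0')
    f['ee_pos']=s['ee_pos'];f['ee_rot']=s['ee_rot']
    pickle.dump(f,open(n+'0.pkl','wb'))
    print(n,{k:v for k,v in f.items() if k!='image'})
E
```

```text
pics
{'time': 0.0, 'joint_positions': array([ 1.20481698,  0.6899994 , -0.19450647,  1.56641431,  0.15733378,
        0.90250992, -0.2150885 ]), 'qvel': array([ 0.00071934, -0.00090434,  0.00146706,  0.00057691,  0.00120055,
       -0.00024564,  0.00186165]), 'joint_efforts': array([ 8.75786918e-05, -5.39618933e+01, -1.26693171e+00, -1.58547968e+01,
        8.95182457e-03,  9.41119564e-03, -1.51660419e-05]), 'ee_pos': array([ 0.24292932, -0.57510701,  0.23045554]), 'ee_rot': array([ 9.80076145e-01,  1.98619771e-01, -2.76937382e-04, -9.27257666e-04]), 'contact_force': array([ 0.09309935, -0.73655261, -0.32935315]), 'wrist_torque': array([ 0.03202639, -0.06204412,  0.02967608]), 'gripper_width': 0.08552494188153696}
scene {'fov_y': 53.554085917135104, 'cx': 313.3225785492533, 'cy': 231.6604205998578, 'distortion': array([0.02411309, 0.        , 0.        , 0.        , 0.        ]), 'R': array([[ 0.21516505,  0.97654529,  0.00795648],
       [ 0.73027638, -0.15548395, -0.66522263],
       [-0.64838292,  0.14894309, -0.74660267]]), 't': array([-0.06107901, -0.39592524,  1.34665398]), 'ee
[... 616 characters left out ...]
 -2.56929786e-04, -8.78538805e-04])}
wrist {'fov_y': 64.70747143327013, 'cx': 318.1382793061017, 'cy': 234.6144658732451, 'distortion': array([-0.0414141,  0.       ,  0.       ,  0.       ,  0.       ]), 'mount': array([[ 5.20756376e-04, -9.56066665e-01, -2.93148872e-01,
         7.57361471e-02],
       [ 9.99999611e-01,  7.06607749e-04, -5.28086431e-04,
        -3.46475428e-04],
       [ 7.12027097e-04, -2.93148483e-01,  9.56066661e-01,
        -1.42807388e-01],
       [ 0.00000000e+00,  0.00000000e+00,  0.00000000e+00,
         1.00000000e+00]]), 'ee_pos': array([ 0.24301438, -0.57516221,  0.23055228]), 'ee_rot': array([ 9.80080941e-01,  1.98596603e-01, -2.13805856e-04, -8.31772614e-04])}
```

View pics/scene0.png

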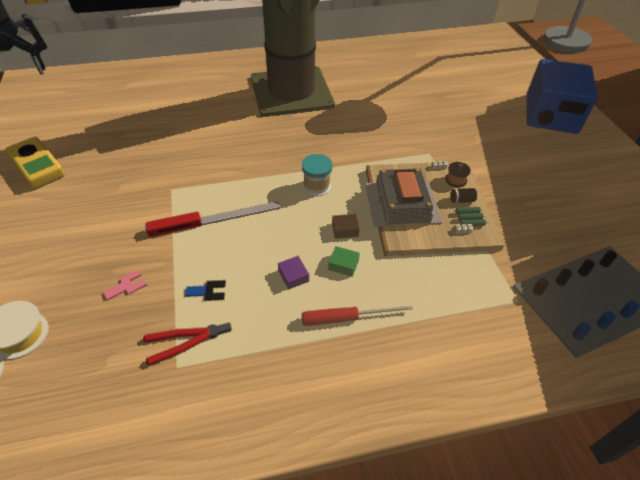

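View pics/side0.png

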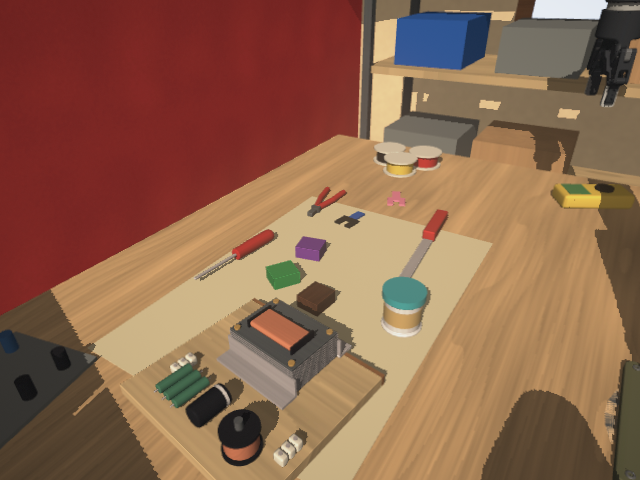

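View pics/wrist0.png

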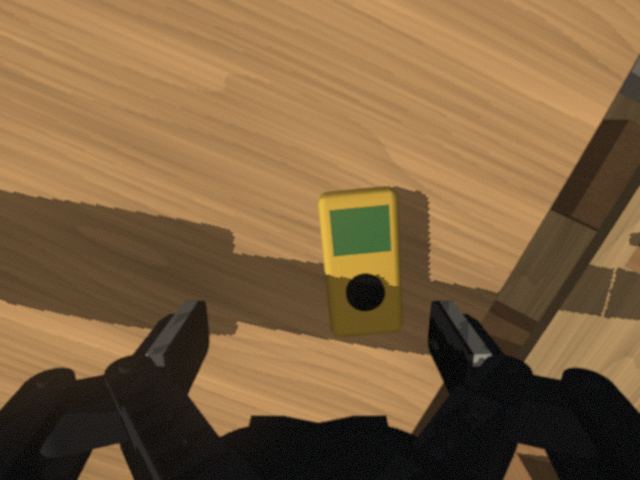

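Scene: the candidates for the block are brown (345,227), green (343,261) and purple (293,271). The candidates for the pad are the black one with a blue tab (206,291) and a pink lookalike (125,286). The driver and pliers also have red handles, while the bar is at (147-280, 205-228). I'll check these in enlarged crops.

```bash
cat >> h.py <<'E'
def crop(f,x0,y0,w,h,name,s=4):
    im=f['image'][y0:y0+h,x0:x0+w,::-1]
    im=cv2.resize(im,(w*s,h*s),interpolation=cv2.INTER_CUBIC)
    for i in range(0,w,20): cv2.putText(im,str(x0+i),(i*s,8),0,.3,(255,255,255),1); cv2.line(im,(i*s,0),(i*s,h*s),(255,255,255),1) if 0 else cv2.line(im,(i*s,10),(i*s,16),(255,255,255),1)
    for i in range(0,h,20): cv2.putText(im,str(y0+i),(0,i*s+3),0,.3,(255,255,255),1); cv2.line(im,(20,i*s),(26,i*s),(255,255,255),1)
    cv2.imwrite('pics/'+name+'.png',im)
def ray(f,uv):
    n=cv2.undistortPoints(np.array([[uv]],float),K(f),f['distortion'])[0,0]
    d=np.array([n[0],n[1],1.])
    if 'mount' in f:
        M=f['mount'];T=Rn.from_quat(f['ee_rot']).as_matrix()
        o=T@M[:3,3]+f['ee_pos'];d=T@M[:3,:3]@d
    else:
        o=-f['R'].T@f['t'];d=f['R'].T@d
    return o,d/np.linalg.norm(d)
def onz(f,uv,z):
    o,d=ray(f,uv);return o+d*(z-o[2])/d[2]
def tri(obs):
    A=np.zeros((3,3));b=np.zeros(3);L=[]
    for f,uv in obs:
        o,d=ray(f,uv);P=np.eye(3)-np.outer(d,d);A+=P;b+=P@o;L.append((o,P))
    X=np.linalg.solve(A,b);return X,[np.linalg.norm(P@(X-o))*1000 for o,P in L]
def proj(f,X):
    X=np.asarray(X,float)
    if 'mount' in f:
        M=f['mount'];T=Rn.from_quat(f['ee_rot']).as_matrix()
        Rw=(T@M[:3,:3]).T; t=-Rw@(T@M[:3,3]+f['ee_pos'])
    else: Rw,t=f['R'],f['t']
    return cv2.projectPoints(X.reshape(-1,1,3),cv2.Rodrigues(Rw)[0],t,K(f),f['distortion'])[0][:,0]
E
python3 - <<'E'
from h import *
import pickle
f=pickle.load(open('scene0.pkl','rb'));g=pickle.load(open('side0.pkl','rb'))
crop(f,320,150,190,140,'c1');crop(f,130,180,190,140,'c2')
crop(g,215,190,190,150,'c3');crop(g,290,180,170,120,'c4')
E
```

```text
(no output)
```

View pics/c1.png

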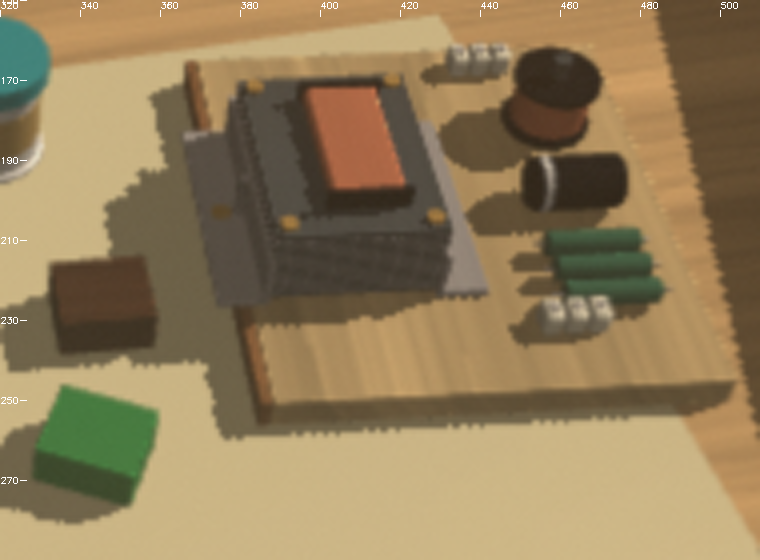

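View pics/c2.png

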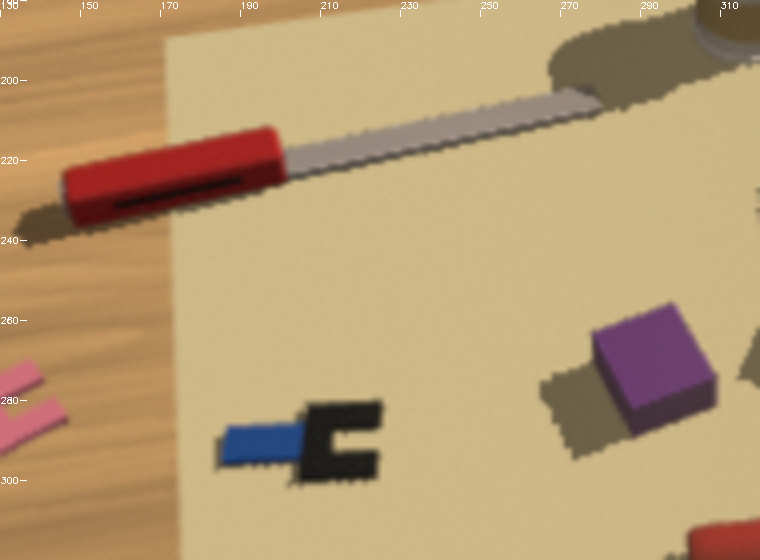

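View pics/c3.png

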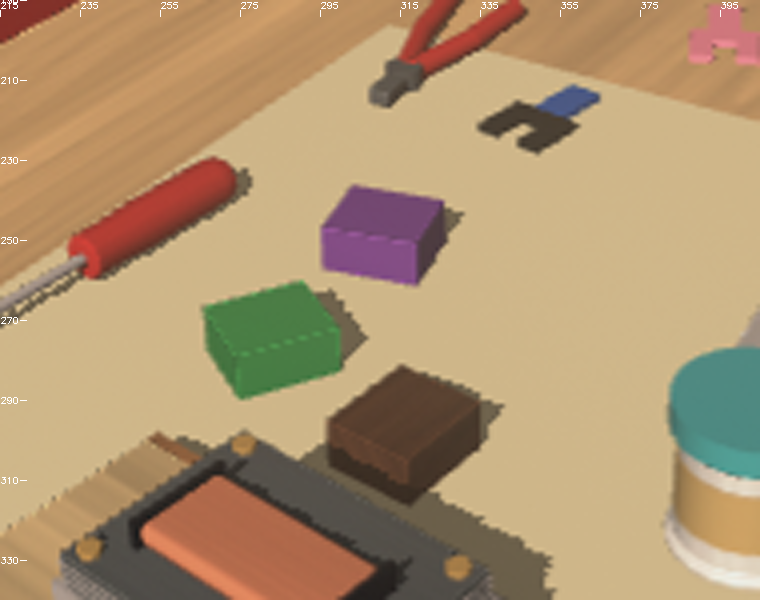

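View pics/c4.png

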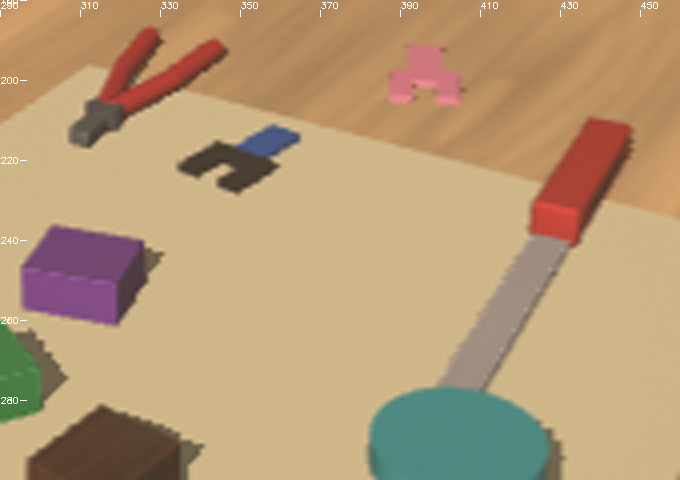

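The crops confirm the choices. The block is the dark wooden one at scene (345,227), because the others are green and purple. The pad is the black one with a blue tab at (206,291), not the pink one. The bar is the long one with the flat blade, tip at (277,203). Next I'll work out coarse positions.

Run:
```python
from h import *
import pickle
np.set_printoptions(precision=4,suppress=True)
f=pickle.load(open('scene0.pkl','rb'));g=pickle.load(open('side0.pkl','rb'))
P=lambda n,uv,z,c=f:print(n,onz(c,uv,z))
P('lip top a',(367,165.5),.018);P('lip top b',(386,251),.018);P('far',(503,245),.018)
P('foot a',(366.3,183.5),.022);P('foot b',(374,226),.022)
P('stud?',(374,202.5),.045)
P('block',(332,216),.025);P('block',(356,214),.025);P('block',(359,230),.025);P('block',(335,232),.025)
P('bar handle',(147,222),.024);P('h',(198,212),.024);P('h',(201,220),.024)
P('toe',(271,202),.006);P('toe',(279,205),.006)
P('tab',(186,292),.005);P('tab',(205,290),.005);P('slot',(212.5,290.5),.005)
P('reel top',(317,166),.068);P('purple',(294,265),.025)
P('driver',(303,317),.01);P('tip',(411,308),.01);P('pliers',(229,328),.01)
print(tri([(f,(345,272-47)),(g,(315.5,295))]))
```

```text
lip top a [0.3706 0.1088 0.018 ]
lip top b [0.6259 0.0712 0.018 ]
far [0.6596 0.3039 0.018 ]
foot a [0.4337 0.0879 0.022 ]
foot b [0.5604 0.0664 0.022 ]
stud? [0.5166 0.0776 0.045 ]
block [ 0.5177 -0.0119  0.025 ]
block [0.5226 0.0386 0.025 ]
block [0.5672 0.0323 0.025 ]
block [ 0.5623 -0.0167  0.025 ]
bar handle [ 0.4547 -0.3865  0.024 ]
h [ 0.4474 -0.2833  0.024 ]
h [ 0.4718 -0.2786  0.024 ]
toe [ 0.4314 -0.1276  0.006 ]
toe [ 0.4441 -0.112   0.006 ]
tab [ 0.6323 -0.319   0.005 ]
tab [ 0.6352 -0.2844  0.005 ]
slot [ 0.6393 -0.2709  0.005 ]
reel top [ 0.4053 -0.0192  0.068 ]
purple [ 0.6275 -0.1135  0.025 ]
driver [ 0.7338 -0.118   0.01  ]
tip [0.7563 0.0764 0.01  ]
pliers [ 0.7282 -0.2484  0.01  ]
(array([0.5408, 0.0107, 0.0165]), [np.float64(0.33213385690553937), np.float64(0.3321338569055832)])
```

```bash
cat >> h.py <<'E'
def goal(yaw,pitch=0):
    # tool x at heading yaw (deg), x dipping down by pitch deg, z down
    y,p=np.radians([yaw,pitch])
    x=np.array([np.cos(y)*np.cos(p),np.sin(y)*np.cos(p),-np.sin(p)])
    yy=np.array([np.sin(y),-np.cos(y),0])
    return np.column_stack([x,yy,np.cross(x,yy)])
def rel(pos,Rm,p0=None,R0=None):
    s=manip.state()
    if p0 is None:p0=s['ee_pos']
    if R0 is None:R0=Rn.from_quat(s['ee_rot']).as_matrix()
    sh=R0.T@(np.asarray(pos)-p0)/.5
    rv=Rn.from_matrix(R0.T@Rm).as_rotvec()/(2*np.pi)
    print('row',np.round(np.r_[rv,sh],4).tolist(),'deg',np.linalg.norm(rv)*360,'mm',np.linalg.norm(sh)*500)
def shot(name,n='wrist'):
    import pickle
    s=manip.state();f=manip.grab_frame(n);f['ee_pos']=s['ee_pos'];f['ee_rot']=s['ee_rot']
    pickle.dump(f,open(name+'.pkl','wb'));save(f,name);return f
def st():
    s=manip.state();R=Rn.from_quat(s['ee_rot']).as_matrix()
    print('t',round(s['time'],2),'p',np.round(s['ee_pos'],4),'yaw',round(np.degrees(np.arctan2(R[1,0],R[0,0])),2),'pitch',round(np.degrees(-np.arcsin(R[2,0])),2),'roll',round(np.degrees(np.arcsin(R[2,1])),2),'F',np.round(s['contact_force'],1),'w',round(s['gripper_width'],4),'q',np.round(s['joint_positions'],2))
E
python3 - <<'E'
from h import *
rel([.46,-.25,.2],goal(94)); st()
E
```

```text
row [-0.0002, -0.0001, -0.1975, 0.653, -0.4302, 0.0618] deg 71.08772026544179 mm 392.20097587555733
t 0.15 p [ 0.243  -0.5753  0.2307] yaw 22.91 pitch 0.01 roll -0.08 F [-0.4 -0.2 -0.2] w 0.0852 q [ 1.2   0.69 -0.19  1.57  0.16  0.9  -0.22]
```

Call:
servo_tool([
  [0,0,-0.1975,0.653,-0.43,0.062,100],
  [0,0,-0.1975,0.653,-0.43,0.062,100],
  [0,0,-0.1975,0.653,-0.43,0.062,100],
  [0,0,-0.1975,0.653,-0.43,0.062,100],
  [0,0,-0.1975,0.653,-0.43,0.062,100],
  [0,0,-0.1975,0.653,-0.43,0.062,100],
  [0,0,-0.1975,0.653,-0.43,0.062,100],
  [0,0,-0.1975,0.653,-0.43,0.062,100],
  [0,0,-0.1975,0.653,-0.43,0.062,100],
  [0,0,-0.1975,0.653,-0.43,0.062,100],
  [0,0,-0.1975,0.653,-0.43,0.062,100],
  [0,0,-0.1975,0.653,-0.43,0.062,100],
])

```text
time: 1.15
ee_pos: [0.4607, -0.2497, 0.2001]
ee_rot: [0.681, 0.732, 0.0, -0.0]
contact_force: [-0.5, -0.3, -0.5]
gripper_width: 0.0853
```

Run:
```python
from h import *
st();shot('w1')
```

```text
t 1.15 p [ 0.4607 -0.2497  0.2001] yaw 94.09 pitch -0.03 roll -0.02 F [-0.5 -0.3 -0.5] w 0.0853 q [ 0.71  0.64 -0.49  1.89  0.44  0.72  0.03]
```

View pics/w1.png

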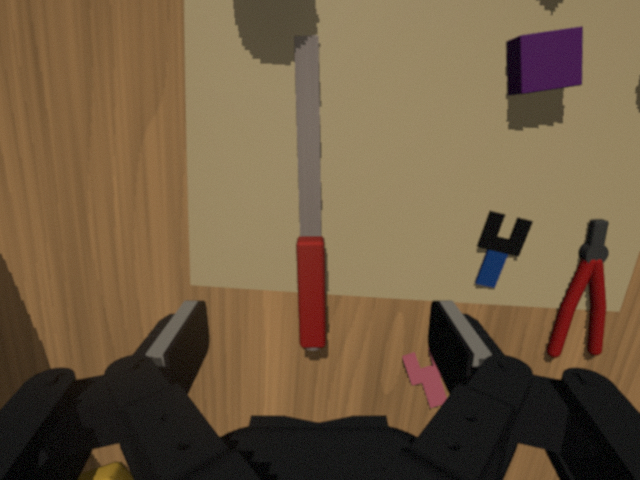

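w1 shows the bar running from its toe near (307,36) to the handle at (310,237)–(312,348). The pad is near (500,245) and tilted. I'll enlarge both.

Run:
```python
from h import *
import pickle
f=pickle.load(open('w1.pkl','rb'))
crop(f,270,20,80,130,'d1',4);crop(f,270,220,80,140,'d2',4);crop(f,460,200,90,100,'d3',6)
a=[cv2.resize(cv2.imread('pics/%s.png'%n),None,fx=1,fy=1) for n in('d1','d2')]
h=max(x.shape[0] for x in a);cv2.imwrite('pics/d12.png',np.hstack([cv2.copyMakeBorder(x,0,h-x.shape[0],0,5,0) for x in a]))
```

```text
(no output)
```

View pics/d12.png

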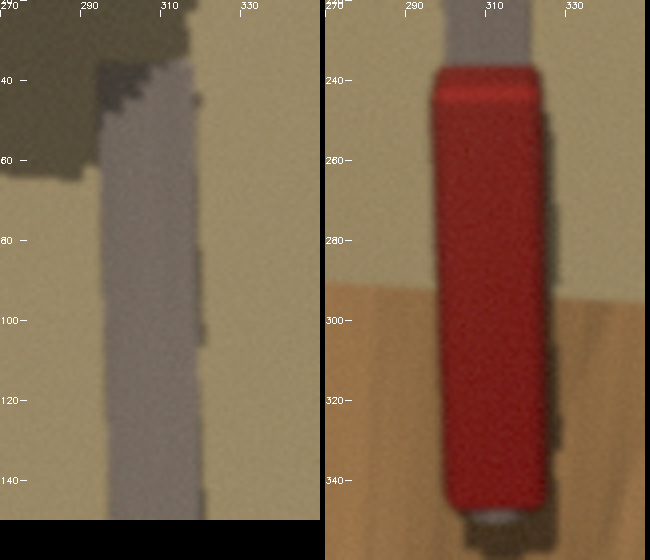

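View pics/d3.png

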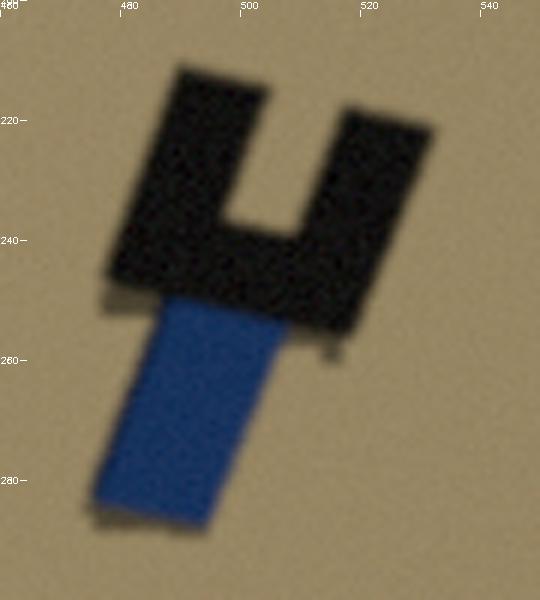

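Run:
```python
from h import *
import pickle
np.set_printoptions(precision=4,suppress=True)
f=pickle.load(open('w1.pkl','rb'));sc=pickle.load(open('scene0.pkl','rb'));sd=pickle.load(open('side0.pkl','rb'))
P=lambda n,uv,z,c=f:print(n,onz(c,uv,z))
P('toeL',(293.5,35.5),.006);P('toeR',(316.8,35),.006)
P('hfL',(297.3,243.5),.024);P('hfR',(323.3,243.5),.024);P('htL',(300.5,347),.024);P('htR',(325,346),.024)
P('tab tail',(485,285),.005);P('tab front',(496.5,252),.005);P('slot end',(503,238),.005)
P('blk tl',(489.5,211),.005);P('tr',(532,221),.005);P('bl',(477.5,246),.005);P('br',(518.5,255.5),.005)
print(tri([(f,(496.5,252)),(sc,(205,289.5)),(sd,(347,218))]))
print('hf top right',tri([(f,(323.3,243.5)),(sc,(201,219.5))]), 'left',tri([(f,(297.3,243.5)),(sc,(198,212)),]))
print('htL',tri([(f,(300.5,347)),(sc,(147,222)),(sd,(437,210))]))
```

```text
toeL [ 0.4313 -0.1103  0.006 ]
toeR [ 0.45   -0.1086  0.006 ]
hfL [ 0.445  -0.2811  0.024 ]
hfR [ 0.468  -0.2794  0.024 ]
htL [ 0.454  -0.3866  0.024 ]
htR [ 0.4776 -0.3838  0.024 ]
tab tail [ 0.6301 -0.317   0.005 ]
tab front [ 0.6342 -0.2823  0.005 ]
slot end [ 0.6375 -0.268   0.005 ]
blk tl [ 0.6193 -0.2432  0.005 ]
tr [ 0.6616 -0.2496  0.005 ]
bl [ 0.6147 -0.2777  0.005 ]
br [ 0.6565 -0.2843  0.005 ]
(array([ 0.6378, -0.2817,  0.004 ]), [np.float64(2.9864070544714343), np.float64(4.419607938138207), np.float64(6.689361123646595)])
hf top right (array([ 0.4682, -0.2794,  0.0221]), [np.float64(0.6561299475532387), np.float64(0.6561299475532311)]) left (array([ 0.4448, -0.2829,  0.021 ]), [np.float64(0.7752888685667377), np.float64(0.775288868566783)])
htL (array([ 0.4623, -0.3818,  0.0275]), [np.float64(8.504038688949995), np.float64(4.289172815796472), np.float64(11.567089859352238)])
```

Run:
```python
from h import *
R=goal(95.2)
rel([.4585,-.304,.06],R);rel([.4585,-.304,.002],R)
```

```text
row [-0.0002, 0.0001, -0.0036, -0.1049, -0.0091, 0.2801] deg 1.3074302459682239 mm 149.60699682776053
row [-0.0002, 0.0001, -0.0036, -0.1048, -0.009, 0.3961] deg 1.3074302459682239 mm 204.9082359592807
```

Call:
servo_tool([
  [0,0,-0.0036,-0.105,-0.009,0.28,100],
  [0,0,-0.0036,-0.105,-0.009,0.28,100],
  [0,0,-0.0036,-0.105,-0.009,0.28,100],
  [0,0,-0.0036,-0.105,-0.009,0.28,100],
  [0,0,-0.0036,-0.105,-0.009,0.36,80],
  [0,0,-0.0036,-0.105,-0.009,0.39,60],
  [0,0,-0.0036,-0.105,-0.009,0.395,60],
  [0,0,-0.0036,-0.105,-0.009,0.395,50],
], squeeze=80)

```text
time: 1.87
ee_pos: [0.4579, -0.3046, 0.002]
ee_rot: [0.675, 0.738, -0.001, -0.001]
contact_force: [0.7, 0.8, 0.2]
gripper_width: 0.0434
```

Run:
```python
from h import *
st();shot('w2')
```

```text
t 1.87 p [ 0.4579 -0.3046  0.002 ] yaw 95.14 pitch 0.02 roll -0.15 F [0.7 0.8 0.2] w 0.0434 q [ 0.66  0.97 -0.26  1.92  0.68  0.35 -0.06]
```

View pics/w2.png

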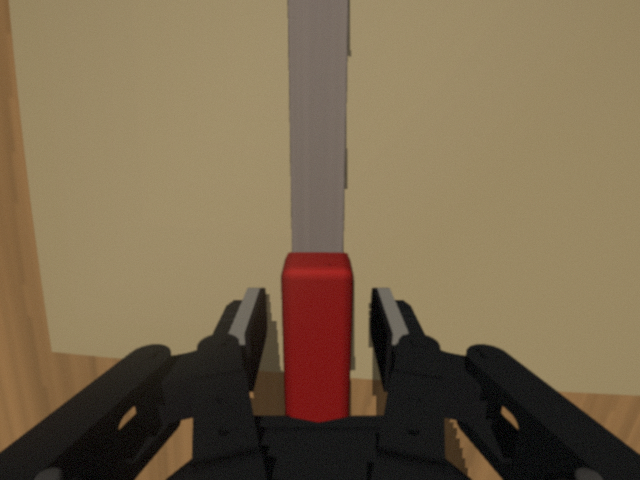

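The handle is centred between the fingers at (318,330) and aligned with them, so I'll close.

Call:
servo_tool([
  [0,0,0,0,0,0,0],
  [0,0,0,0,0,0,0],
  [0,0,0,0,0,0,0],
  [0,0,0,0,0,0,0],
  [0,0,0,0,0,-0.06,0],
  [0,0,0,0,0,-0.14,0],
  [0,0,0,0,0,-0.2,0],
  [0,0,0,0,0,-0.2,0],
], squeeze=80)

```text
time: 2.58
ee_pos: [0.4631, -0.305, 0.1089]
ee_rot: [0.674, 0.739, 0.002, 0.005]
contact_force: [1.4, 0.3, -3.8]
gripper_width: 0.024
```

Run:
```python
from h import *
st();f=shot('w3');shot('sd3','side')
```

```text
t 2.58 p [ 0.4631 -0.305   0.1089] yaw 95.26 pitch 0.33 roll 0.56 F [ 1.4  0.3 -3.8] w 0.024 q [ 0.75  0.8  -0.42  1.89  0.57  0.56  0.04]
```

View pics/w3.png

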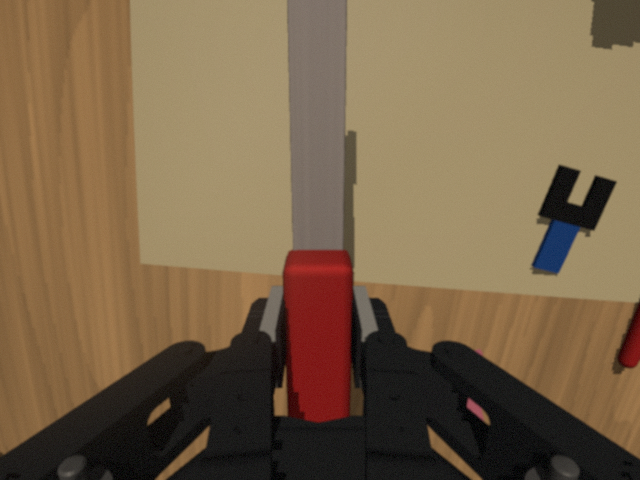

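View pics/sd3.png

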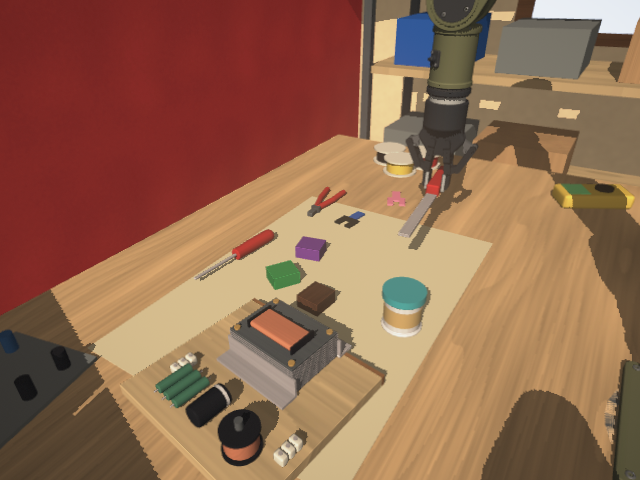

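The bar is held, with no slip, and F z = -3.8 N. I'll carry it high and look at the block and the board edge from above.

Run:
```python
from h import *
rel([.44,0,.22],goal(81.6))
```

```text
row [0.0005, 0.0003, 0.0379, 0.6087, 0.0164, -0.2327] deg 13.660509970574758 mm 325.95659855662683
```

Call:
servo_tool([
  [0,0,0.01,0.05,0,-0.15,0],
  [0,0,0.038,0.609,0.016,-0.233,0],
  [0,0,0.038,0.609,0.016,-0.233,0],
  [0,0,0.038,0.609,0.016,-0.233,0],
  [0,0,0.038,0.609,0.016,-0.233,0],
  [0,0,0.038,0.609,0.016,-0.233,0],
  [0,0,0.038,0.609,0.016,-0.233,0],
  [0,0,0.038,0.609,0.016,-0.233,0],
  [0,0,0.038,0.609,0.016,-0.233,0],
  [0,0,0.038,0.609,0.016,-0.233,0],
  [0,0,0.038,0.609,0.016,-0.233,0],
])

```text
time: 3.6
ee_pos: [0.4384, 0.0007, 0.2184]
ee_rot: [0.756, 0.654, -0.001, -0.0]
contact_force: [-0.0, -0.7, -2.9]
gripper_width: 0.0245
```

Run:
```python
from h import *
st();f=shot('w4')
```

```text
t 3.6 p [0.4384 0.0007 0.2184] yaw 81.74 pitch 0.08 roll -0.13 F [-0.  -0.7 -2.9] w 0.0245 q [ 0.16  0.5  -0.4   2.11  0.34  0.6  -0.62]
```

View pics/w4.png

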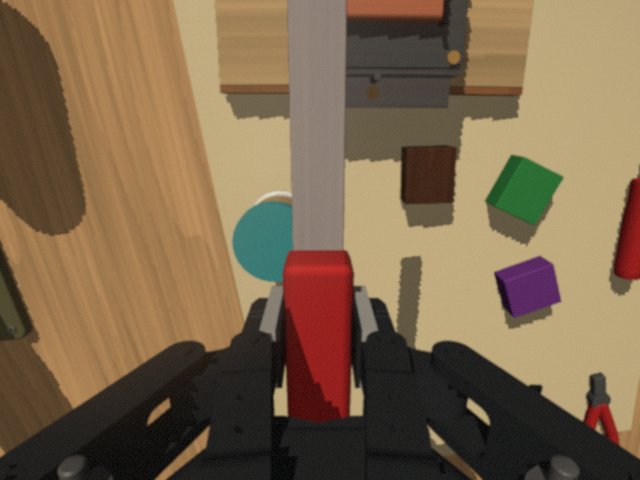

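Run:
```python
from h import *
import pickle
f=pickle.load(open('w4.pkl','rb'))
crop(f,340,40,200,180,'e1',4);crop(f,205,60,100,60,'e2',6)
```

```text
(no output)
```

View pics/e1.png

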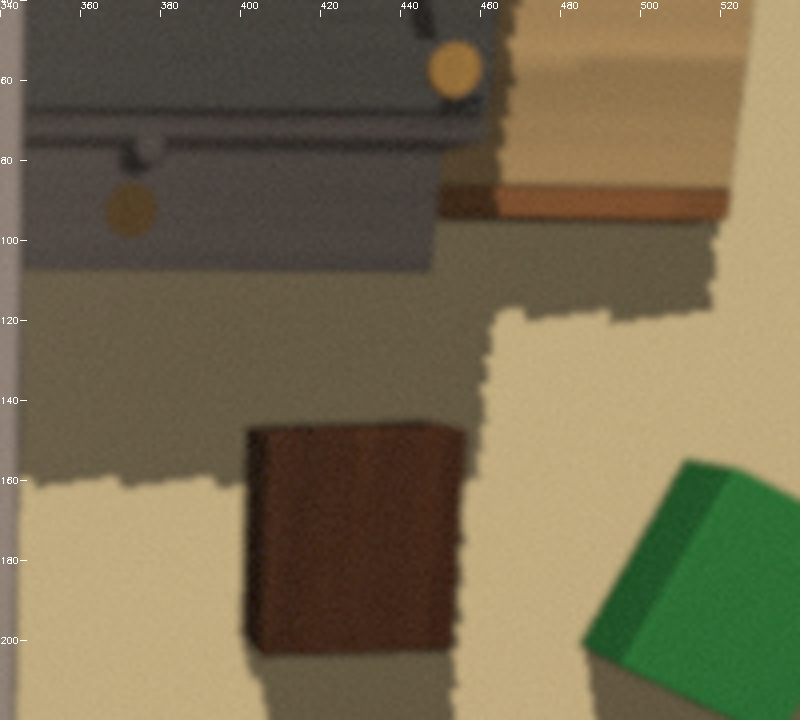

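View pics/e2.png

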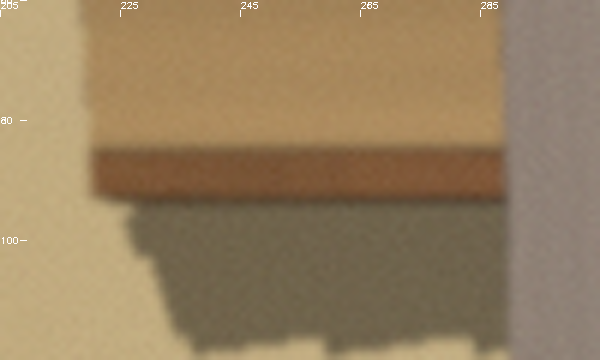

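Run:
```python
from h import *
import pickle
np.set_printoptions(precision=4,suppress=True)
f=pickle.load(open('w4.pkl','rb'));sc=pickle.load(open('scene0.pkl','rb'));sd=pickle.load(open('side0.pkl','rb'))
L=onz(f,(219.8,92.7),.018);R=onz(f,(520,94.3),.018)
print('lip',L,R,np.linalg.norm(R-L))
ydir=(L-R)/np.linalg.norm(L-R); xdir=np.array([ydir[1],-ydir[0],0]);mid=(L+R)/2
print('yaw x',np.degrees(np.arctan2(xdir[1],xdir[0])))
O=mid+.120*xdir;O[2]=0
B=np.column_stack([xdir,ydir,[0,0,1]])
np.savez('board.npz',B=B,O=O)
tb=lambda X:B.T@(X-O)
print('O',O)
print('foot corner',tb(onz(f,(446.3,107),.022)),tb(onz(f,(345,107),.022)))
print('stud dots z22',tb(onz(f,(370.5,92),.022)),'z48',tb(onz(f,(375,77),.048)))
for uv in [(405.5,148),(453.5,147.5),(454,203),(404,203.5)]: print('blk',tb(onz(f,uv,.025)),onz(f,uv,.025))
for uv in [(400,147),(400,200.5)]: print('blk base',tb(onz(f,uv,0)))
pts={'lipR':((520,94.3),(386,252)),'lipL':((219.8,92.7),(366.5,165.5)),'blkR':((453.5,147.5),(356,214)),'footR':((446.3,107),(374,225))}
for k,(a,b) in pts.items(): print(k,tri([(f,a),(sc,b)]))
```

```text
lip [0.369  0.1092 0.018 ] [0.6248 0.0719 0.018 ] 0.2585357837052734
yaw x 81.70789368177535
O [0.5142 0.2093 0.    ]
foot corner [-0.1315 -0.0646  0.022 ] [-0.132   0.0221  0.022 ]
stud dots z22 [-0.1198  0.0008  0.022 ] z48 [-0.1105  0.001   0.048 ]
blk [-0.1659 -0.0311  0.025 ] [0.521  0.0407 0.025 ]
blk [-0.1652 -0.0731  0.025 ] [0.5627 0.0353 0.025 ]
blk [-0.2146 -0.0786  0.025 ] [ 0.561  -0.0144  0.025 ]
blk [-0.2152 -0.033   0.025 ] [ 0.5158 -0.0084  0.025 ]
blk base [-0.1668 -0.0315  0.    ]
blk base [-0.2177 -0.0346  0.    ]
lipR (array([0.6262, 0.0717, 0.0151]), [np.float64(0.22256032164718226), np.float64(0.22256032164719558)])
lipL (array([0.3683, 0.109 , 0.016 ]), [np.float64(0.46935366305472315), np.float64(0.4693536630547175)])
blkR (array([0.5511, 0.0338, 0.0543]), [np.float64(5.3481757766919635), np.float64(5.348175776692072)])
footR (array([0.5585, 0.0685, 0.0225]), [np.float64(1.475185086523175), np.float64(1.4751850865231972)])
```

Board, choke foot (x=-132), stud (-110.5, 1) and block front (-165.5, y=-31 to -75) all agree with the description. I'll plan the insertion at 30° pitch along y=-50.

```bash
cat >> h.py <<'E'
def bpose(toe_x,toe_z,y,th,n_off=0.002,dyaw=0):
    """TCP pose for toe underside end at board (toe_x,y), height toe_z, pitch th deg"""
    d=np.load('board.npz');B,O=d['B'],d['O'];t=np.radians(th)
    u=np.array([np.cos(t),0,-np.sin(t)]);n=np.array([np.sin(t),0,np.cos(t)])
    X=np.array([toe_x,y,toe_z])-.195*u+n_off*n
    yaw=np.degrees(np.arctan2(B[1,0],B[0,0]))+dyaw
    return O+B@X,goal(yaw,th)
def lever(th,s=.041,off=0.,back=0.,y=-.05,px=-.1655,pz=.025):
    t=np.radians(th);u=np.array([np.cos(t),-np.sin(t)]);n=np.array([np.sin(t),np.cos(t)])
    T=np.array([px,pz])+(s-back)*u+off*n
    return bpose(T[0],T[1],y,th)
E
python3 - <<'E'
from h import *
p,R=lever(30,off=.002,back=.06)
print(p, lever(30,off=.002)[0],lever(0)[0])
rel([.53,-.15,.2],goal(81.7,0));rel(p,R)
E
```

```text
[ 0.51335299 -0.14306761  0.1354641 ] [ 0.52084687 -0.09164931  0.1054641 ] [ 0.51758287 -0.11404479  0.027     ]
row [-0.0004, 0.0003, -0.0003, -0.2688, 0.2252, 0.0364] deg 0.21611110208718085 mm 176.28943440922407
row [-0.0005, -0.083, -0.0002, -0.2598, 0.1906, 0.1656] deg 29.893041818284907 mm 181.10353615244395
```

Call:
servo_tool([
  [0,0,0,-0.269,0.225,0.03,0],
  [0,0,0,-0.269,0.225,0.03,0],
  [0,0,0,-0.269,0.225,0.03,0],
  [0,0,0,-0.269,0.225,0.03,0],
  [0,-0.02,0,-0.26,0.19,0.05,0],
  [0,-0.04,0,-0.26,0.19,0.09,0],
  [0,-0.06,0,-0.26,0.19,0.12,0],
  [0,-0.083,0,-0.26,0.19,0.1656,0],
  [0,-0.083,0,-0.26,0.19,0.1656,0],
  [0,-0.083,0,-0.26,0.19,0.1656,0],
  [0,-0.083,0,-0.26,0.19,0.1656,0],
])

```text
time: 4.57
ee_pos: [0.5136, -0.1432, 0.1359]
ee_rot: [0.731, 0.631, -0.196, 0.168]
contact_force: [0.5, -1.0, -3.1]
gripper_width: 0.0243
```

Run:
```python
from h import *
st();f=shot('w5');g=shot('sd5','side');s=shot('sc5','scene')
crop(g,260,200,190,150,'sd5c');crop(s,280,130,150,130,'sc5c',5)
```

```text
t 4.57 p [ 0.5136 -0.1432  0.1359] yaw 81.62 pitch 29.94 roll -0.13 F [ 0.5 -1.  -3.1] w 0.0243 q [-0.15  0.8   0.04  1.95  0.77  0.71 -0.94]
```

View pics/w5.png

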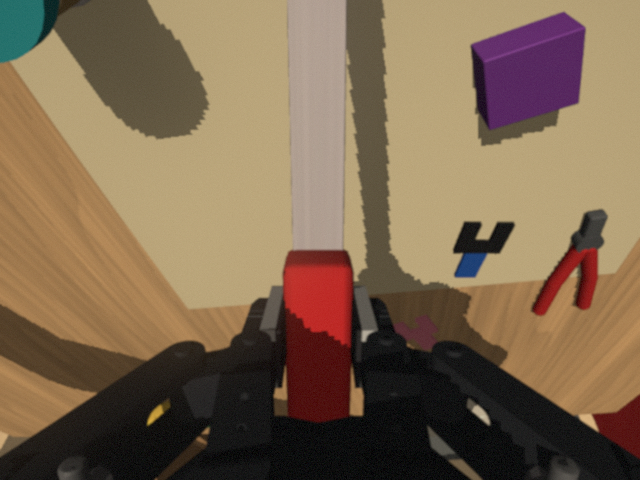

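View pics/sd5c.png

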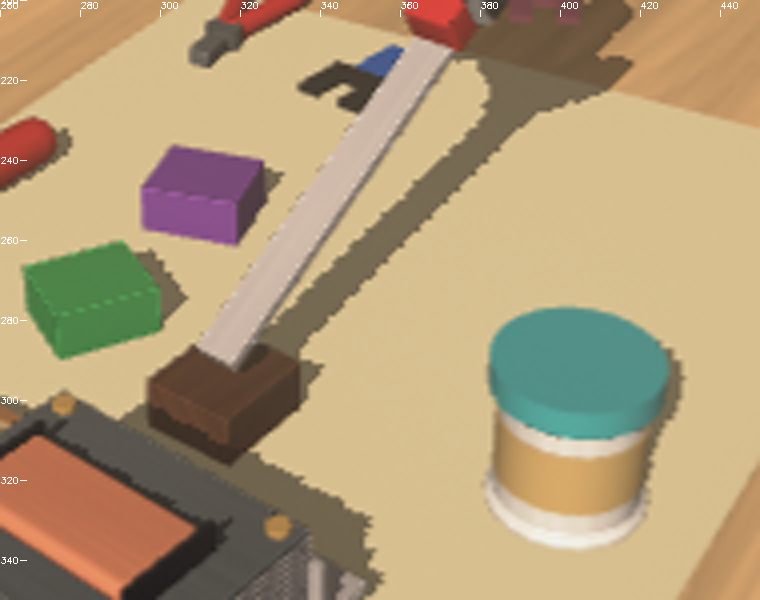

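View pics/sc5c.png

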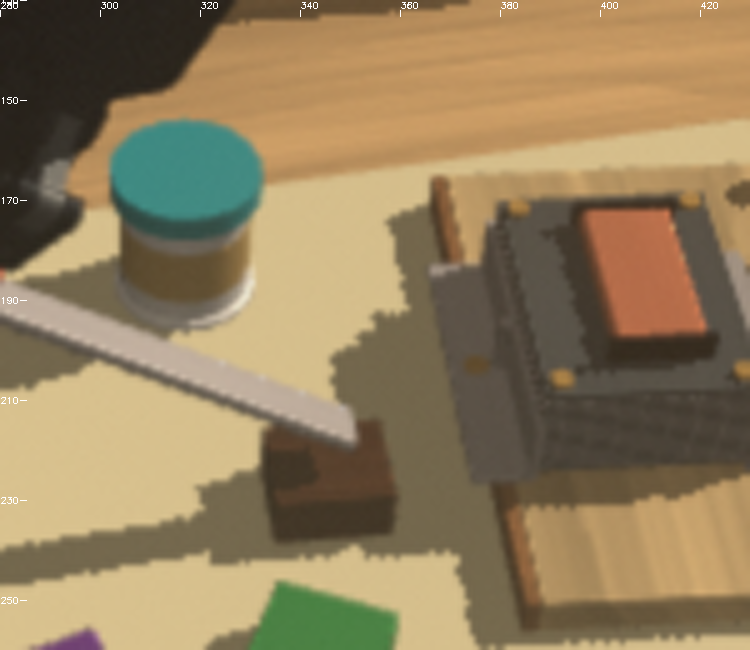

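Run:
```python
from h import *
import pickle
np.set_printoptions(precision=4,suppress=True)
s=pickle.load(open('sc5.pkl','rb'));g=pickle.load(open('sd5.pkl','rb'))
R=Rn.from_quat(s['ee_rot']).as_matrix()
T=[s['ee_pos']+R@np.array([.195,y,-.004]) for y in(-.01,.01)]
print(T,proj(s,T),proj(g,T))
print(tri([(s,(348.8,210.5)),(g,(316.5,291.8))]),tri([(s,(350.5,218.3)),(g,(307,286.3))]))
rel(*lever(30,off=.002))
d=np.load('board.npz');B,O=d['B'],d['O']
blk=[O+B@np.array(v) for v in [(-.1655,-.031,.025),(-.1655,-.075,.025)]];foot=[O+B@np.array(v) for v in [(-.132,-.065,.022),(-.132,.065,.022)]]
print('blk',proj(s,blk),proj(g,blk),'foot',proj(s,foot))
```

```text
[array([0.5299, 0.0255, 0.0437]), array([0.5496, 0.0225, 0.0438])] [[351.4958 211.137 ]
 [352.6692 218.2251]] [[316.105  288.479 ]
 [306.9915 283.7227]]
(array([0.5263, 0.0241, 0.0395]), [np.float64(3.553588371346307), np.float64(3.5535883713463483)]) (array([0.5478, 0.0211, 0.0398]), [np.float64(2.690844327450143), np.float64(2.6908443274501166)])
row [-0.0003, -0.0003, -0.0011, 0.1255, -0.0027, 0.0025] deg 0.4367884843676548 mm 62.77502135802822
blk [[356.935  213.2892]
 [359.8103 228.86  ]] [[315.7055 304.6131]
 [295.7574 293.831 ]] foot [[375.2065 225.4446]
 [366.0103 182.6294]]
```

Run:
```python
from h import *
for b in (.04,.017): rel(*lever(30,off=.0035,back=b))
```

```text
row [-0.0003, -0.0003, -0.0011, 0.0455, -0.0021, -0.0007] deg 0.4367884843676548 mm 22.7800944071916
row [-0.0003, -0.0003, -0.0011, 0.0915, -0.0025, -0.0006] deg 0.4367884843676548 mm 45.76931713120617
```

Call:
servo_tool([
  [0,0,-0.001,0,0,-0.001,0],
  [0,0,-0.001,0.03,-0.002,-0.001,0],
  [0,0,-0.001,0.06,-0.002,-0.001,0],
  [0,0,-0.001,0.085,-0.0025,-0.001,0],
  [0,0,-0.001,0.0915,-0.0025,-0.001,0],
  [0,0,-0.001,0.0915,-0.0025,-0.001,0],
])

```text
time: 5.22
ee_pos: [0.5193, -0.0994, 0.1129]
ee_rot: [0.728, 0.635, -0.195, 0.167]
contact_force: [0.2, -0.4, -3.1]
gripper_width: 0.0242
```

Run:
```python
from h import *
st();g=shot('sd6','side');s=shot('sc6','scene')
crop(g,280,260,90,75,'sd6c',8);crop(s,320,180,75,70,'sc6c',8)
R=Rn.from_quat(s['ee_rot']).as_matrix()
T=[s['ee_pos']+R@np.array([.195,y,-.004]) for y in(-.01,.01)]
print(T,proj(s,T),proj(g,T))
```

```text
t 5.22 p [ 0.5193 -0.0994  0.1129] yaw 82.31 pitch 29.79 roll -0.26 F [ 0.2 -0.4 -3.1] w 0.0242 q [-0.22  0.84  0.03  1.93  0.76  0.71 -1.  ]
[array([0.53235822, 0.06972893, 0.01993313]), array([0.55216583, 0.0669628 , 0.01984962])] [[371.40800629 216.74354245]
 [372.94148586 223.77382715]] [[299.87720237 314.57139637]
 [290.6811784  309.41635595]]
```

View pics/sd6c.png

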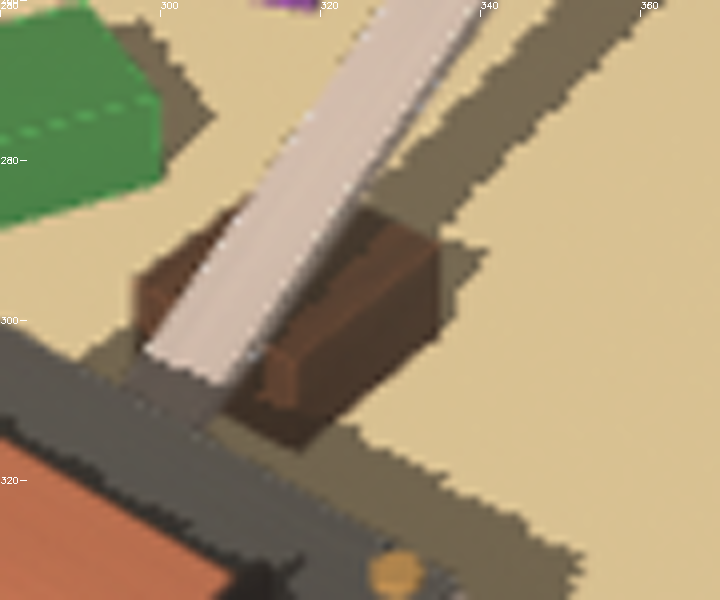

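View pics/sc6c.png

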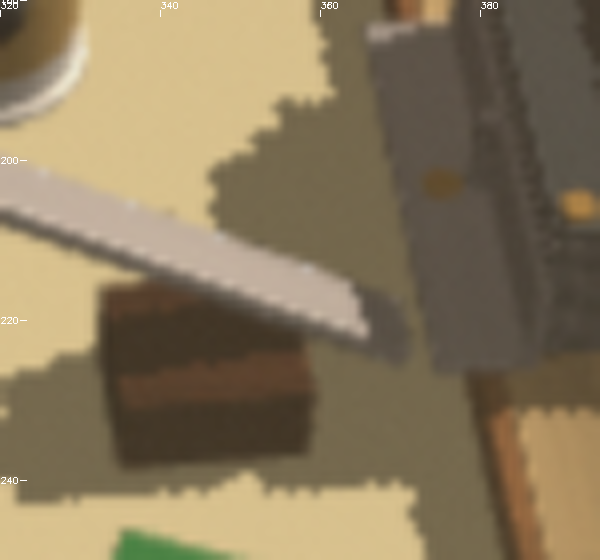

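The toe (scene (370,222)) is just short of the foot edge, clear of the block and below the foot. I'll slide it in along its axis.

Call:
servo_tool([
  [0,0,0.0015,0.008,0,0,0],
  [0,0,0.0015,0.016,0,0,0],
  [0,0,0.0015,0.024,0,0,0],
  [0,0,0.0015,0.031,0,0,0],
  [0,0,0.0015,0.031,0,0,0],
])

```text
time: 5.73
ee_pos: [0.5211, -0.0876, 0.1059]
ee_rot: [0.732, 0.631, -0.194, 0.169]
contact_force: [-0.0, 0.3, -3.5]
gripper_width: 0.0245
```

Run:
```python
from h import *
st();s=shot('sc7','scene')
crop(s,320,180,75,70,'sc7c',8)
d=np.load('board.npz');B,O=d['B'],d['O']
R=Rn.from_quat(s['ee_rot']).as_matrix()
print('toe top board',B.T@(s['ee_pos']+R@np.array([.195,0,-.004])-O), 'toe bottom',B.T@(s['ee_pos']+R@np.array([.195,0,.002])-O))
for th in (24,18,12,6,2,0): rel(*lever(th,s=.040))
```

```text
t 5.73 p [ 0.5211 -0.0876  0.1059] yaw 81.5 pitch 29.82 roll 0.08 F [-0.   0.3 -3.5] w 0.0245 q [-0.24  0.86  0.03  1.92  0.75  0.71 -1.03]
toe top board [-0.12161078 -0.05031854  0.01240913] toe bottom [-0.12459402 -0.05031763  0.00720334]
row [-0.0, 0.0163, -0.0006, -0.0061, 0.0008, 0.0411] deg 5.864013168023496 mm 20.753330617802344
row [-0.0, 0.0329, -0.0006, -0.0015, 0.0008, 0.0732] deg 11.862198218208329 mm 36.59798387721063
row [0.0, 0.0496, -0.0006, 0.0064, 0.0008, 0.1046] deg 17.861600308927628 mm 52.42310620060321
row [0.0, 0.0663, -0.0006, 0.0176, 0.0007, 0.1351] deg 23.861301454393967 mm 68.1291044729281
row [0.0001, 0.0774, -0.0006, 0.0268, 0.0007, 0.1547] deg 27.861172948658908 mm 78.50502989955676
row [0.0001, 0.0829, -0.0006, 0.0319, 0.0007, 0.1643] deg 29.86112138680592 mm 83.65910861164193
```

View pics/sc7c.png

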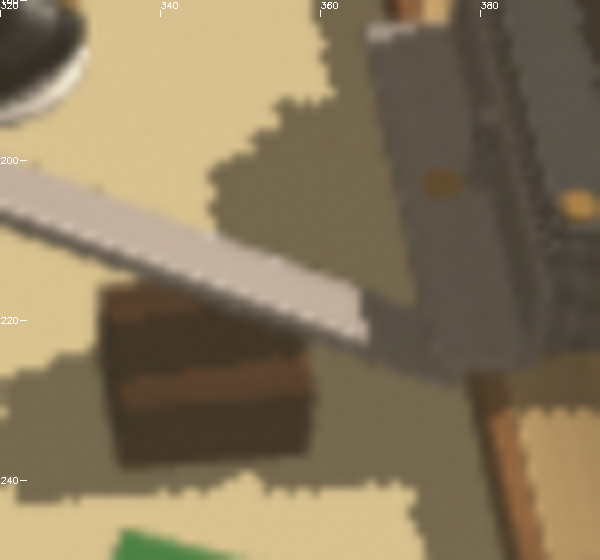

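The toe is now under the foot edge. I'll lever in stages, drawing back about 4 mm and watching the force.

Call:
servo_tool([
  [0,0.004,0,-0.006,0,0.01,0],
  [0,0.009,0,-0.008,0,0.022,0],
  [0,0.0163,0,-0.008,0,0.041,0],
  [0,0.0246,0,-0.006,0,0.057,0],
  [0,0.0329,0,-0.0035,0,0.073,0],
  [0,0.0329,0,-0.0035,0,0.073,0],
])

```text
time: 6.28
ee_pos: [0.5178, -0.1108, 0.076]
ee_rot: [0.75, 0.643, -0.118, 0.103]
contact_force: [2.7, -1.6, 2.9]
gripper_width: 0.0241
```

Run:
```python
from h import *
st();s=shot('sc8','scene')
crop(s,320,180,75,70,'sc8c',8)
d=np.load('board.npz');B,O=d['B'],d['O']
R=Rn.from_quat(s['ee_rot']).as_matrix()
print('toe top board',B.T@(s['ee_pos']+R@np.array([.195,0,-.004])-O), 'toe bottom',B.T@(s['ee_pos']+R@np.array([.195,0,.002])-O))
for th in (18,12,6,2,0,-3): rel(*lever(th,s=.039))
```

```text
t 6.28 p [ 0.5178 -0.1108  0.076 ] yaw 81.15 pitch 17.98 roll 0.17 F [ 2.7 -1.6  2.9] w 0.0241 q [-0.04  0.85 -0.05  1.97  0.75  0.52 -0.92]
toe top board [-0.12957036 -0.05151558  0.01959056] toe bottom [-0.13142291 -0.05151575  0.01388372]
row [0.0, 0.0004, -0.0014, 0.0066, -0.0, 0.0008] deg 0.5390968880275386 mm 3.3465443751441066
row [0.0001, 0.0171, -0.0014, 0.008, -0.0001, 0.0335] deg 6.176639284832976 mm 17.19930503726189
row [0.0002, 0.0338, -0.0014, 0.0128, -0.0001, 0.0658] deg 12.165962040013639 mm 33.49673001996295
row [0.0002, 0.0449, -0.0014, 0.0179, -0.0002, 0.0869] deg 16.163236068656673 mm 44.37904972725486
row [0.0003, 0.0504, -0.0014, 0.0209, -0.0002, 0.0974] deg 18.162320951075248 mm 49.80754623042857
row [0.0003, 0.0588, -0.0014, 0.0262, -0.0003, 0.1128] deg 21.16127011622617 mm 57.92623317269098
```

View pics/sc8c.png

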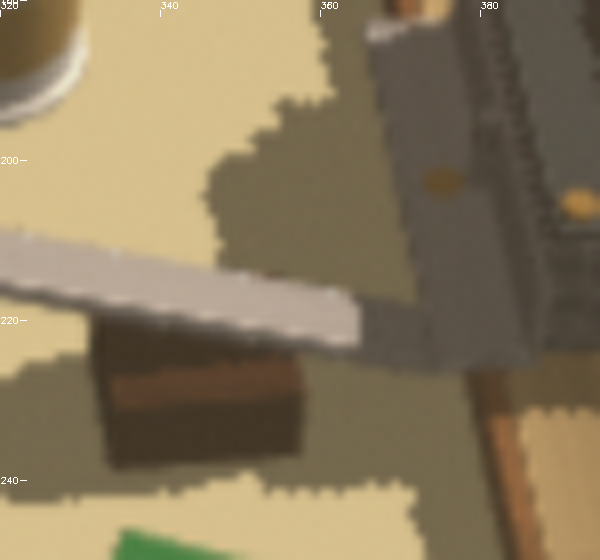

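The block has shifted about 3 mm backwards and the overlap is only about 2.5 mm. I'll ease the load, slide forward 5 mm, then lever on.

Call:
servo_tool([
  [0,-0.01,0,0,0,-0.018,0],
  [0,-0.01,0,0.006,0,-0.018,0],
  [0,-0.01,0,0.01,0,-0.018,0],
  [0,-0.01,0,0.01,0,-0.018,0],
])

```text
time: 6.67
ee_pos: [0.519, -0.0998, 0.0822]
ee_rot: [0.744, 0.642, -0.142, 0.123]
contact_force: [-0.2, 0.0, -3.2]
gripper_width: 0.0245
```

```bash
cat >> h.py <<'E'
def toe(s):
    d=np.load('board.npz');B,O=d['B'],d['O']
    R=Rn.from_quat(s['ee_rot']).as_matrix()
    print('toe top board',np.round(B.T@(s['ee_pos']+R@np.array([.195,0,-.004])-O)*1000,1), 'toe bottom',np.round(B.T@(s['ee_pos']+R@np.array([.195,0,.002])-O)*1000,1))
E
python3 - <<'E'
from h import *
st();toe(manip.state())
for th in (18,12,6,2,0,-3): rel(*lever(th,s=.042,px=-.168))
E
```

```text
t 6.67 p [ 0.519  -0.0998  0.0822] yaw 81.57 pitch 21.62 roll 0.04 F [-0.2  0.  -3.2] w 0.0245 q [-0.11  0.85 -0.02  1.96  0.75  0.57 -0.96]
toe top board [-122.4  -49.7   14.1] toe bottom [-124.6  -49.7    8.5]
row [-0.0, 0.0101, -0.0004, -0.0084, 0.0014, 0.0206] deg 3.624752909578301 mm 11.160906253451802
row [0.0, 0.0267, -0.0004, -0.0051, 0.0014, 0.0525] deg 9.623362757800471 mm 26.383718387998787
row [0.0, 0.0434, -0.0004, 0.0015, 0.0014, 0.0838] deg 15.62303934202198 mm 41.935836789547814
row [0.0, 0.0545, -0.0004, 0.0077, 0.0014, 0.1043] deg 19.622933185004975 mm 52.28950459055561
row [0.0, 0.0601, -0.0004, 0.0113, 0.0014, 0.1143] deg 21.622894719737452 mm 57.449683537195774
row [0.0, 0.0684, -0.0004, 0.0174, 0.0014, 0.1291] deg 24.62284861136548 mm 65.16183836030808
```

Call:
servo_tool([
  [0,0,0,-0.005,0,0,0],
  [0,0.0101,0,-0.008,0,0.0206,0],
  [0,0.018,0,-0.0065,0,0.036,0],
  [0,0.0267,0,-0.005,0,0.0525,0],
  [0,0.0267,0,-0.005,0,0.0525,0],
])

```text
time: 7.08
ee_pos: [0.5167, -0.1128, 0.0582]
ee_rot: [0.754, 0.649, -0.077, 0.067]
contact_force: [0.3, 3.3, -3.4]
gripper_width: 0.0243
```

Run:
```python
from h import *
st();toe(manip.state());s=shot('sc9','scene')
crop(s,320,180,75,70,'sc9c',8)
for th in (12,6,2,0,-3): rel(*lever(th,s=.042,px=-.168))
```

```text
t 7.08 p [ 0.5167 -0.1128  0.0582] yaw 81.37 pitch 11.72 roll 0.05 F [ 0.3  3.3 -3.4] w 0.0243 q [ 0.07  0.86 -0.11  1.99  0.74  0.44 -0.85]
toe top board [-126.6  -50.    22.5] toe bottom [-127.8  -50.    16.7]
row [-0.0001, -0.0004, -0.0009, 0.0025, 0.0021, -0.0008] deg 0.35918479016867627 mm 1.6618171770768744
row [-0.0, 0.0163, -0.0009, 0.0036, 0.0021, 0.0312] deg 5.871180859000434 mm 15.720955061346901
row [0.0, 0.0274, -0.0009, 0.0063, 0.0021, 0.0524] deg 9.867378253848672 mm 26.386844942754223
row [0.0, 0.0329, -0.0009, 0.0082, 0.0021, 0.0629] deg 11.866436469961812 mm 31.716961134452458
row [0.0001, 0.0413, -0.0009, 0.0117, 0.0021, 0.0785] deg 14.86549742814814 mm 39.69767833481302
```

View pics/sc9c.png

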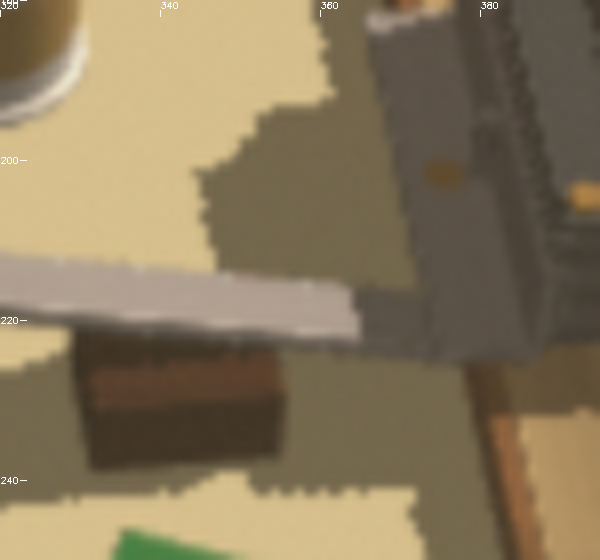

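The choke is rising, but the block has crept back about 9 mm in total because I was drawing back under load. From here I'll rotate about the contact with no draw-back.

Run:
```python
from h import *
for th in (11.7,9,6,3,0,-2): rel(*lever(th,s=.049,px=-.175))
```

```text
row [-0.0001, 0.0004, -0.0009, 0.0027, 0.0021, 0.0036] deg 0.3689255128375854 mm 2.4834098280158456
row [-0.0, 0.0079, -0.0009, 0.0029, 0.0021, 0.0174] deg 2.8809571875381597 mm 8.857444238344222
row [-0.0, 0.0163, -0.0009, 0.0039, 0.0021, 0.0326] deg 5.871180859000434 mm 16.45158401082431
row [0.0, 0.0246, -0.0009, 0.0056, 0.0021, 0.0478] deg 8.868007936476301 mm 24.085426743018022
row [0.0, 0.0329, -0.0009, 0.0082, 0.0021, 0.0629] deg 11.866436469961812 mm 31.716961134452458
row [0.0, 0.0385, -0.0009, 0.0103, 0.0021, 0.0728] deg 13.865765502414721 mm 36.79642289622396
```

Call:
servo_tool([
  [0,0.004,0,0.002,0,0.008,0],
  [0,0.0079,0,0.003,0,0.0174,0],
  [0,0.012,0,0.0035,0,0.025,0],
  [0,0.0163,0,0.004,0,0.0326,0],
  [0,0.0163,0,0.004,0,0.0326,0],
])

```text
time: 7.55
ee_pos: [0.5169, -0.1155, 0.0435]
ee_rot: [0.757, 0.651, -0.04, 0.036]
contact_force: [-0.4, 1.9, 7.4]
gripper_width: 0.0242
```

Run:
```python
from h import *
st();toe(manip.state());s=shot('sc10','scene');g=shot('sd10','side')
crop(s,320,180,75,70,'sc10c',8);crop(g,210,250,190,150,'sd10c',4)
for th in (6,3,0,-2,-4): rel(*lever(th,s=.049,px=-.175))
```

```text
t 7.55 p [ 0.5169 -0.1155  0.0435] yaw 81.41 pitch 6.15 roll 0.13 F [-0.4  1.9  7.4] w 0.0242 q [ 0.18  0.88 -0.18  1.99  0.72  0.38 -0.78]
toe top board [-126.8  -50.5   26.6] toe bottom [-127.4  -50.5   20.6]
row [0.0002, 0.0007, -0.0007, 0.0024, 0.0008, 0.0029] deg 0.3714226192760611 mm 1.9241081387965764
row [0.0003, 0.009, -0.0007, 0.0027, 0.0008, 0.0181] deg 3.268150881626929 mm 9.181708748339549
row [0.0003, 0.0174, -0.0007, 0.0038, 0.0008, 0.0334] deg 6.262877355856106 mm 16.80904948234491
row [0.0003, 0.0229, -0.0007, 0.0049, 0.0007, 0.0435] deg 8.261486725354732 mm 21.904432747367665
row [0.0003, 0.0285, -0.0007, 0.0064, 0.0007, 0.0536] deg 10.260637330789445 mm 26.997645981873593
```

View pics/sc10c.png

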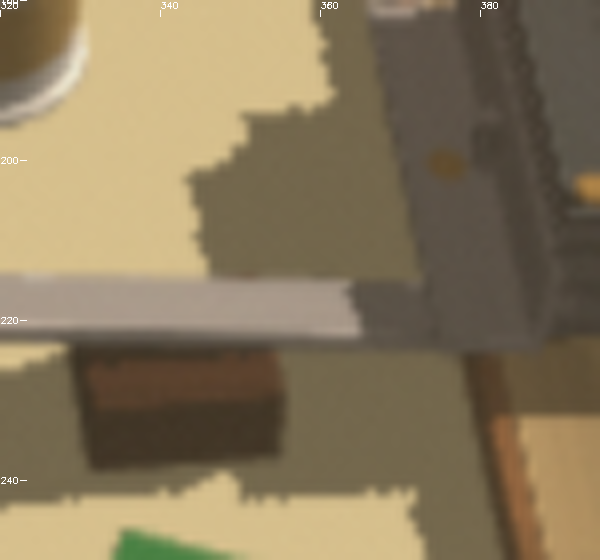

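View pics/sd10c.png

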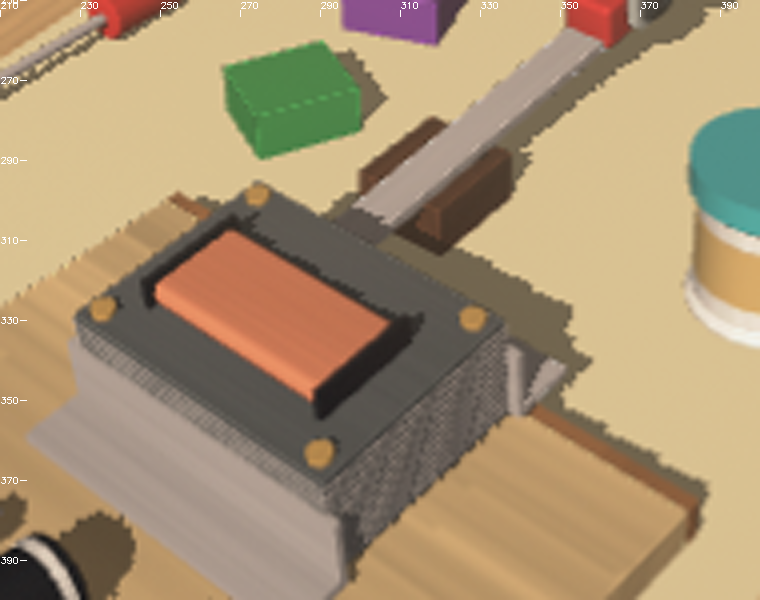

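The block is steady, the force is as expected (about 11 N), and the choke is partway up. I'll continue to level.

Call:
servo_tool([
  [0,0.0045,0,0.0015,0,0.01,0],
  [0,0.009,0,0.0025,0,0.0181,0],
  [0,0.013,0,0.003,0,0.026,0],
  [0,0.0174,0,0.0038,0,0.0334,0],
  [0,0.0174,0,0.0038,0,0.0334,0],
])

```text
time: 8.07
ee_pos: [0.5171, -0.1171, 0.0282]
ee_rot: [0.758, 0.652, 0.001, 0.002]
contact_force: [-3.9, -1.9, 20.0]
gripper_width: 0.0241
```

Run:
```python
from h import *
st();toe(manip.state());s=shot('sc11','scene');g=shot('sd11','side')
crop(s,320,180,75,70,'sc11c',8);crop(g,210,250,190,150,'sd11c',4)
d=np.load('board.npz');B,O=d['B'],d['O']
def ch(t,p):
    p=np.array(p)-[.01,0,.018];c,s_=np.cos(t),np.sin(t)
    return O+B@(np.array([c*p[0]+s_*p[2],p[1],-s_*p[0]+c*p[2]])+[.01,0,.018])
for t in (0,.05,.07,.09,.11):
    print(t,'foot end +y top',proj(s,[ch(t,(-.132,.065,.022))])[0],'foot end -y',proj(s,[ch(t,(-.132,-.065,.022))])[0],'side core corner near -y',proj(g,[ch(t,(-.105,.06,.063))])[0],proj(g,[ch(t,(-.105,-.06,.063))])[0])
```

```text
t 8.07 p [ 0.5171 -0.1171  0.0282] yaw 81.43 pitch 0.06 roll 0.21 F [-3.9 -1.9 20. ] w 0.0241 q [ 0.3   0.91 -0.28  1.98  0.71  0.34 -0.7 ]
toe top board [-127.6  -50.9   32. ] toe bottom [-127.6  -50.9   26. ]
0 foot end +y top [366.01028718 182.62939705] foot end -y [375.20653403 225.44457234] side core corner near -y [336.29717655 331.56409321] [274.56457638 296.61492656]
0.05 foot end +y top [366.46893029 180.25487959] foot end -y [375.75459438 223.09373646] side core corner near -y [335.20759737 329.31595675] [273.18372115 294.36899539]
0.07 foot end +y top [366.69773156 179.2987252 ] foot end -y [376.02336213 222.14617263] side core corner near -y [334.73032381 328.45779759] [272.58993208 293.50584083]
0.09 foot end +y top [366.95254043 178.33950996] foot end -y [376.32055557 221.19503311] side core corner near -y [334.22927504 327.62383309] [271.97245653 292.66346709]
0.11 foot end +y top [367.2334059  177.37761952] foot end -y [376.64623443 220.24069709] side core corner near -y [333.70439616 326.81454087] [271.33130234 291.84231393]
```

View pics/sc11c.png

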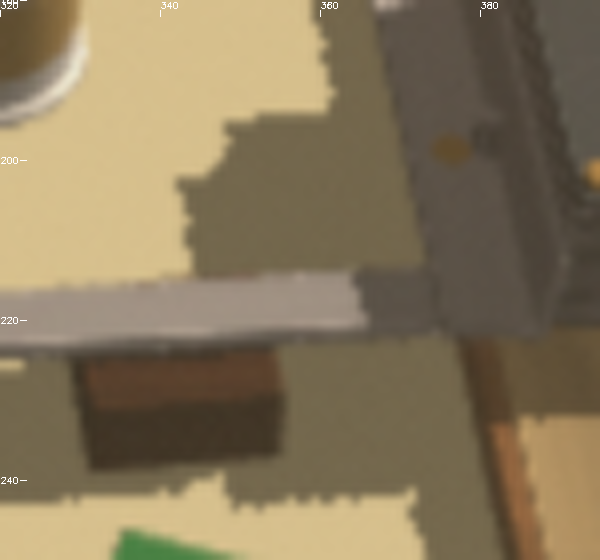

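View pics/sd11c.png

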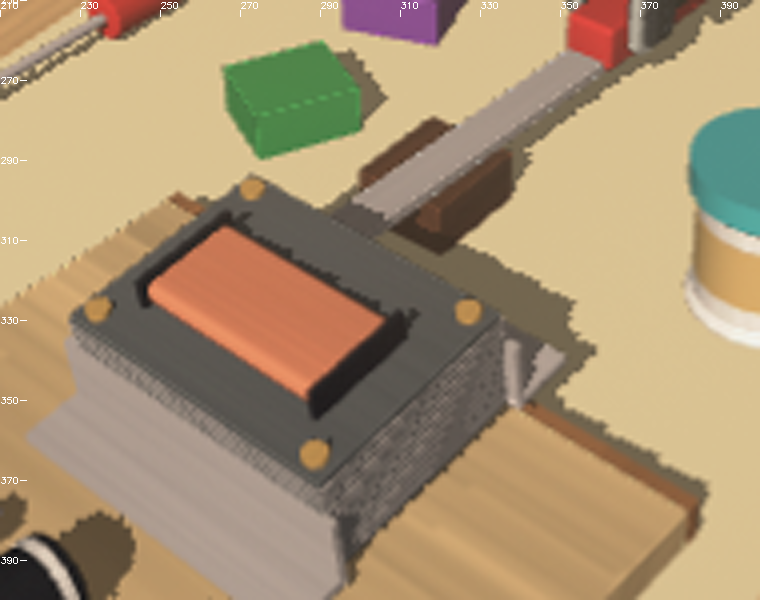

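```bash
cat > tilt.py <<'E'
from h import *
import pickle
d=np.load('board.npz');B,O=d['B'],d['O']
def ch(t,p):
    p=np.array(p)-[.01,0,.018];c,s_=np.cos(t),np.sin(t)
    return O+B@(np.array([c*p[0]+s_*p[2],p[1],-s_*p[0]+c*p[2]])+[.01,0,.018])
def tilt(name,cam,ref):
    a=pickle.load(open(ref+'.pkl','rb'));b=pickle.load(open(name+'.pkl','rb'))
    out=[]
    pts=[(-.095,.05,.063),(-.095,-.05,.063),(-.12,0.,.022),(-.12,.05,.022),(-.075,.03,.073),(-.075,-.03,.073)]
    A=cv2.cvtColor(a['image'],7).astype(np.float32);Bm=cv2.cvtColor(b['image'],7).astype(np.float32)
    for p in pts:
        u=proj(a,[ch(0,p)])[0];v=proj(a,[ch(.1,p)])[0]
        k=8;x,y=np.round(u).astype(int)
        T=cv2.resize(A[y-k:y+k+1,x-k:x+k+1],None,fx=4,fy=4,interpolation=cv2.INTER_CUBIC)
        S=cv2.resize(Bm[y-k-9:y+k+10,x-k-9:x+k+10],None,fx=4,fy=4,interpolation=cv2.INTER_CUBIC)
        M=cv2.matchTemplate(S,T,cv2.TM_CCOEFF_NORMED);_,sc,_,loc=cv2.minMaxLoc(M)
        dv=np.array(loc)/4-9
        out.append((round(float(dv@(v-u)/((v-u)@(v-u))*.1),3),round(sc,2)))
    print(name,out)
if __name__=='__main__':
    tilt('sc8','scene','scene0');tilt('sc9','scene','scene0');tilt('sc10','scene','scene0');tilt('sc11','scene','scene0');tilt('sd10','side','side0');tilt('sd11','side','side0')
E
python3 tilt.py
```

```text
sc8 [(0.004, 1.0), (0.004, 0.97), (0.005, 0.99), (0.005, 0.99), (0.0, 0.99), (0.004, 1.0)]
sc9 [(0.026, 0.99), (0.029, 0.96), (0.023, 0.96), (0.022, 0.98), (0.027, 0.99), (0.027, 1.0)]
sc10 [(0.05, 0.98), (0.057, 0.95), (0.026, 0.95), (0.055, 0.94), (0.051, 0.99), (0.053, 1.0)]
sc11 [(0.098, 0.97), (0.104, 0.94), (0.102, 0.94), (0.089, 0.9), (0.09, 0.97), (0.095, 0.99)]
sd10 [(0.057, 0.96), (0.052, 0.97), (0.022, 0.98), (0.052, 0.92), (0.049, 0.99), (0.055, 0.96)]
sd11 [(0.1, 0.95), (0.089, 0.94), (0.036, 0.96), (0.084, 0.92), (0.086, 0.98), (0.098, 0.93)]
```

The tilt is about 0.095, agreed by both views. I'll hold two rows, unload, draw the bar out backwards and lift it clear.

Call:
servo_tool([
  [0,0,0,0,0,0,0],
  [0,0,0,0,0,0,0],
  [0,-0.01,0,-0.002,0,-0.02,0],
  [0,-0.02,0,-0.004,0,-0.045,0],
  [0,-0.022,0,-0.006,0,-0.055,0],
  [0,-0.022,0,-0.04,0,-0.058,0],
  [0,-0.022,0,-0.1,0,-0.07,0],
  [0,-0.022,0,-0.16,0,-0.1,0],
  [0,-0.022,0,-0.22,0,-0.16,0],
  [0,-0.022,0,-0.22,0,-0.16,0],
])

```text
time: 9.0
ee_pos: [0.498, -0.2351, 0.1092]
ee_rot: [0.76, 0.645, -0.054, 0.049]
contact_force: [-0.7, -1.1, -3.6]
gripper_width: 0.0245
```

Run:
```python
from h import *
from tilt import tilt
st();s=shot('sc12','scene');shot('w12')
tilt('sc12','scene','scene0')
rel([.462,-.30,.06],goal(92));rel([.462,-.30,.003],goal(92))
```

```text
t 9.0 p [ 0.498  -0.2351  0.1092] yaw 80.64 pitch 8.36 roll 0.21 F [-0.7 -1.1 -3.6] w 0.0245 q [ 0.43  0.78 -0.27  1.93  0.69  0.54 -0.54]
sc12 [(0.098, 0.97), (0.101, 0.94), (0.102, 0.94), (0.089, 0.9), (0.09, 0.97), (0.095, 0.99)]
row [-0.0017, 0.022, -0.0302, -0.1415, -0.0519, 0.1136] deg 13.474152651639873 mm 94.38792988924459
row [-0.0017, 0.022, -0.0302, -0.1258, -0.0522, 0.2265] deg 13.474152651639873 mm 132.16740657430788
```

View pics/sc12.png

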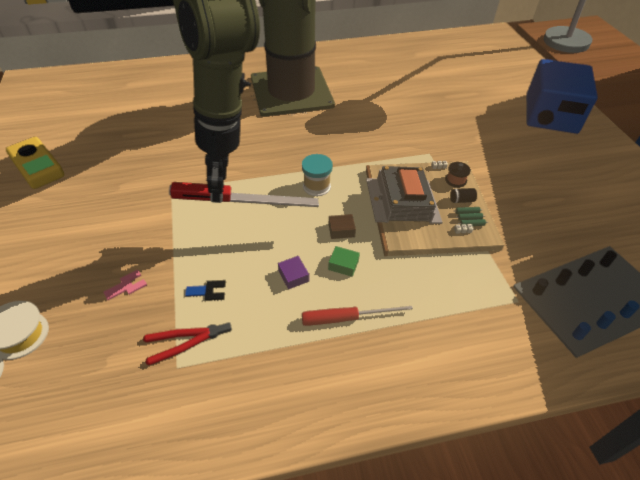

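View pics/w12.png

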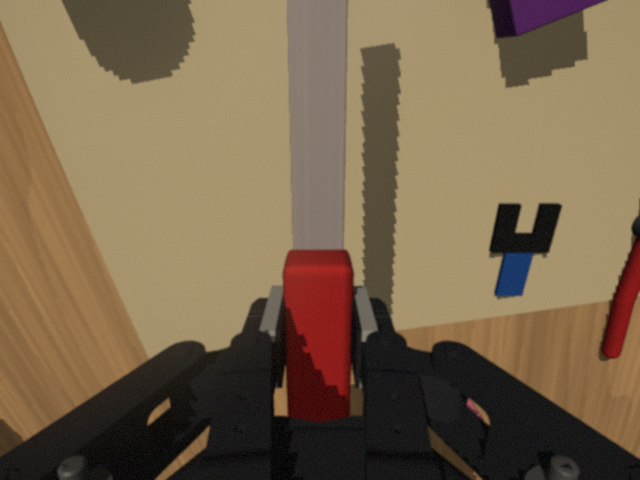

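The choke stays up (0.095), the bar is out, and the block is only slightly displaced (scene (342,226)). I'll lay the bar down near where it started.

Call:
servo_tool([
  [-0.001,0.011,-0.015,-0.07,-0.026,0.05,0],
  [-0.0017,0.022,-0.03,-0.1415,-0.052,0.1136,0],
  [-0.0017,0.022,-0.03,-0.1415,-0.052,0.1136,0],
  [-0.0017,0.022,-0.03,-0.1415,-0.052,0.1136,0],
  [-0.0017,0.022,-0.03,-0.133,-0.052,0.17,0],
  [-0.0017,0.022,-0.03,-0.128,-0.052,0.21,0],
  [-0.0017,0.022,-0.03,-0.126,-0.052,0.222,0],
  [-0.0017,0.022,-0.03,-0.126,-0.052,0.2265,0],
  [-0.0017,0.022,-0.03,-0.126,-0.052,0.2265,0],
])

```text
time: 9.85
ee_pos: [0.4623, -0.2951, 0.0046]
ee_rot: [0.693, 0.721, -0.001, -0.001]
contact_force: [-6.2, 1.8, 26.6]
gripper_width: 0.0242
```

Run:
```python
from h import *
st();shot('sc13','scene')
```

```text
t 9.85 p [ 0.4623 -0.2951  0.0046] yaw 92.32 pitch -0.02 roll -0.2 F [-6.2  1.8 26.6] w 0.0242 q [ 0.68  0.97 -0.34  1.92  0.8   0.39 -0.24]
```

View pics/sc13.png

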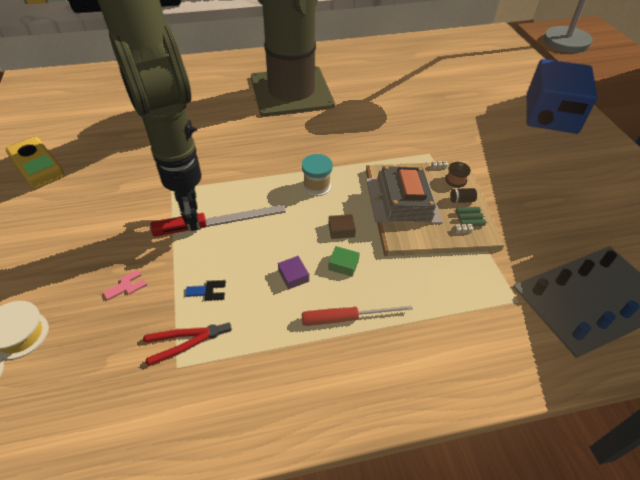

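The bar is on the bench (26 N reaction). I'll release it, rise, and move over the pad.

Call:
servo_tool([
  [0,0,0,0,0,-0.004,0],
  [0,0,0,0,0,-0.004,60],
  [0,0,0,0,0,-0.004,60],
  [0,0,0,0,0,-0.004,60],
  [0,0,0,0,0,-0.05,60],
  [0,0,0,0,0,-0.12,60],
  [0,0,0,0,0,-0.2,60],
  [0,0,0,0,0,-0.2,60],
])

```text
time: 10.57
ee_pos: [0.4676, -0.2973, 0.1077]
ee_rot: [0.693, 0.721, 0.003, 0.004]
contact_force: [0.5, 0.5, 0.6]
gripper_width: 0.051
```

Run:
```python
from h import *
st();shot('w14')
rel([.631,-.3065,.11],goal(81.6))
```

```text
t 10.57 p [ 0.4676 -0.2973  0.1077] yaw 92.25 pitch 0.1 roll 0.51 F [0.5 0.5 0.6] w 0.051 q [ 0.78  0.82 -0.51  1.88  0.67  0.61 -0.11]
row [0.001, -0.0, 0.0295, -0.0316, 0.3283, -0.0074] deg 10.643836405697181 mm 164.9524008332936
```

View pics/w14.png

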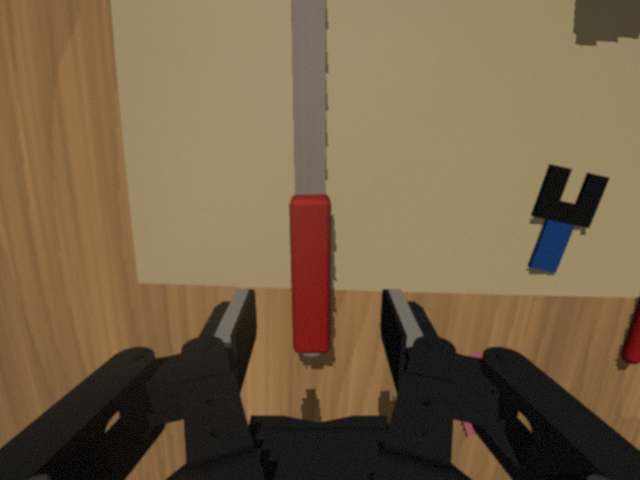

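The bar lies flat and free, with its handle at (310,270). I'll move over the pad.

Call:
servo_tool([
  [0,0,0.0295,-0.0316,0.328,-0.007,50],
  [0,0,0.0295,-0.0316,0.328,-0.007,50],
  [0,0,0.0295,-0.0316,0.328,-0.007,50],
  [0,0,0.0295,-0.0316,0.328,-0.007,50],
  [0,0,0.0295,-0.0316,0.328,-0.007,50],
  [0,0,0.0295,-0.0316,0.328,-0.007,50],
  [0,0,0.0295,-0.0316,0.328,-0.007,50],
])

```text
time: 11.2
ee_pos: [0.6266, -0.3052, 0.1036]
ee_rot: [0.757, 0.654, -0.001, -0.002]
contact_force: [0.4, -0.7, -0.2]
gripper_width: 0.0427
```

Run:
```python
from h import *
st();f=shot('w15');crop(f,250,130,150,200,'w15c',4)
```

```text
t 11.2 p [ 0.6266 -0.3052  0.1036] yaw 81.68 pitch -0.11 roll -0.26 F [ 0.4 -0.7 -0.2] w 0.0427 q [ 0.63  0.97 -0.5   1.41  0.53  0.9  -0.16]
```

View pics/w15.png

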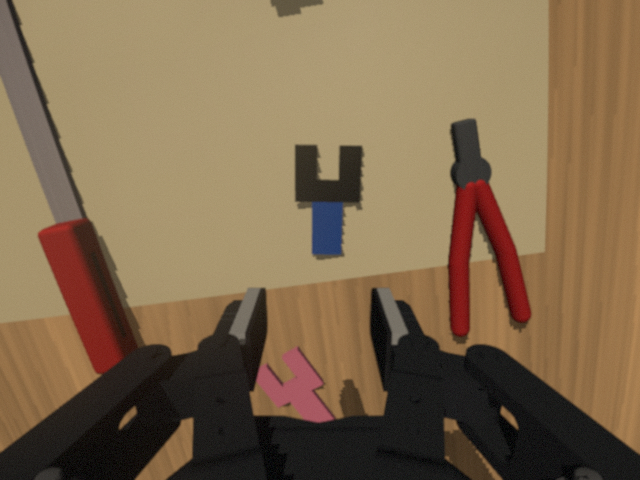

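View pics/w15c.png

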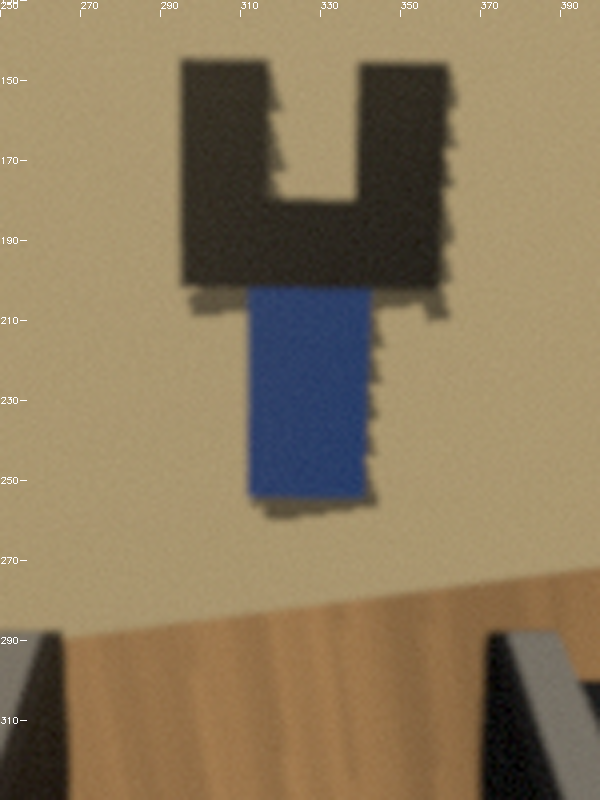

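w15 shows the pad aligned with the image columns. The tab's tail centre is at (326.5,254), its front at (327,202), and the slot end at (327.5,180).

Run:
```python
from h import *
import pickle
np.set_printoptions(precision=4,suppress=True)
f=pickle.load(open('w15.pkl','rb'));w1=pickle.load(open('w1.pkl','rb'))
A=onz(f,(326.3,254),.005);Bq=onz(f,(326.9,202),.005);C=onz(f,(327.5,180),.005)
D1=onz(f,(295,145),.005);D2=onz(f,(361.5,146),.005);D=(D1+D2)/2
print(A,Bq,C,D)
for a,b in [((326.9,202),(496.5,252)),((327.5,180),(503,238)),((361.5,146),(532,221))]: print('tri',tri([(f,a),(w1,b)]))
d=D-A;yaw=np.arctan2(d[1],d[0]);print('yaw',np.degrees(yaw),'len',np.linalg.norm(d),'(72)')
v=(D2-D1);print('yaw cross',np.degrees(np.arctan2(v[1],v[0]))+90)
u=np.array([np.cos(yaw),np.sin(yaw),0])
for X,o in ((A,-.013),(Bq,.023),(C,.037),(D,.059)): print(X-o*u)
st()
g=np.mean([X-o*u for X,o in ((A,-.013),(Bq,.023),(C,.037),(D,.059))],axis=0)
R=goal(np.degrees(yaw));print(g)
for z in (.03,.0015): rel(np.r_[(g-.002*u)[:2],z],R)
```

```text
[ 0.6305 -0.3177  0.005 ] [ 0.6359 -0.2822  0.005 ] [ 0.6382 -0.2681  0.005 ] [ 0.6416 -0.2468  0.005 ]
tri (array([ 0.6358, -0.2831,  0.0021]), [np.float64(0.18797902507044345), np.float64(0.18797902507035605)])
tri (array([ 0.6382, -0.2683,  0.0038]), [np.float64(0.041557537674608715), np.float64(0.04155753767460819)])
tri (array([ 0.6623, -0.25  ,  0.0038]), [np.float64(0.13950097582218876), np.float64(0.13950097582222398)])
yaw 81.08982011356825 len 0.07176228083442474 (72)
yaw cross 80.91880952717129
[ 0.6325 -0.3049  0.005 ]
[ 0.6323 -0.305   0.005 ]
[ 0.6325 -0.3047  0.005 ]
[ 0.6325 -0.3051  0.005 ]
t 11.25 p [ 0.626  -0.3057  0.1039] yaw 81.66 pitch -0.09 roll -0.27 F [-0.2 -0.2  0.6] w 0.0429 q [ 0.63  0.97 -0.5   1.41  0.53  0.9  -0.16]
[ 0.6325 -0.3049  0.005 ]
row [-0.0008, -0.0002, 0.0016, -0.0008, 0.0132, 0.1478] deg 0.6355538081579226 mm 74.20822187892641
row [-0.0008, -0.0002, 0.0016, -0.0009, 0.0135, 0.2048] deg 0.6355538081579226 mm 102.63518128626734
```

Call:
servo_tool([
  [-0.0008,0,0.0016,-0.001,0.0132,0.07,45],
  [-0.0008,0,0.0016,-0.001,0.0132,0.135,42],
  [-0.0008,0,0.0016,-0.001,0.0132,0.148,40],
  [-0.0008,0,0.0016,-0.001,0.0132,0.148,40],
  [-0.0008,0,0.0016,-0.001,0.0132,0.148,40],
])

```text
time: 11.67
ee_pos: [0.634, -0.3072, 0.0321]
ee_rot: [0.76, 0.65, 0.002, 0.001]
contact_force: [0.4, -0.8, 0.2]
gripper_width: 0.0343
```

Run:
```python
from h import *
st();f=shot('w16')
u=np.array([np.cos(np.radians(81.1)),np.sin(np.radians(81.1))])
rel(np.r_[np.array([.6325,-.3049])-.002*u,.0015],goal(81.1))
```

```text
t 11.67 p [ 0.634  -0.3072  0.0321] yaw 81.06 pitch -0.11 roll 0.21 F [ 0.4 -0.8  0.2] w 0.0343 q [ 0.61  1.07 -0.46  1.41  0.57  0.79 -0.21]
row [0.001, -0.0003, -0.0001, -0.0, -0.0065, 0.0634] deg 0.37479348382978717 mm 31.886628759713346
```

View pics/w16.png

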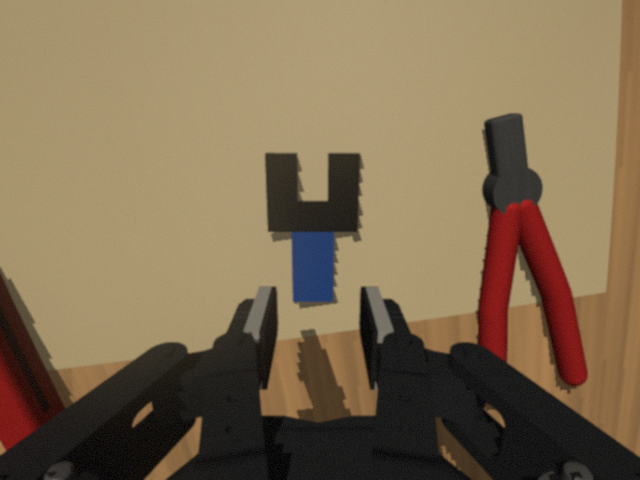

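Call:
servo_tool([
  [0.001,0,0,0,-0.005,0.04,40],
  [0.001,0,0,0,-0.005,0.056,40],
  [0.001,0,0,0,-0.005,0.062,40],
  [0.001,0,0,0,-0.005,0.063,38],
  [0.001,0,0,0,-0.005,0.063,38],
])

```text
time: 12.13
ee_pos: [0.6328, -0.3066, 0.0008]
ee_rot: [0.76, 0.65, 0.0, -0.001]
contact_force: [0.2, -0.6, 0.6]
gripper_width: 0.0326
```

Run:
```python
from h import *
st();f=shot('w17');crop(f,230,200,190,140,'w17c',4)
```

```text
t 12.13 p [ 0.6328 -0.3066  0.0008] yaw 81.07 pitch -0.11 roll -0.05 F [ 0.2 -0.6  0.6] w 0.0326 q [ 0.6   1.11 -0.44  1.41  0.59  0.75 -0.22]
```

View pics/w17c.png

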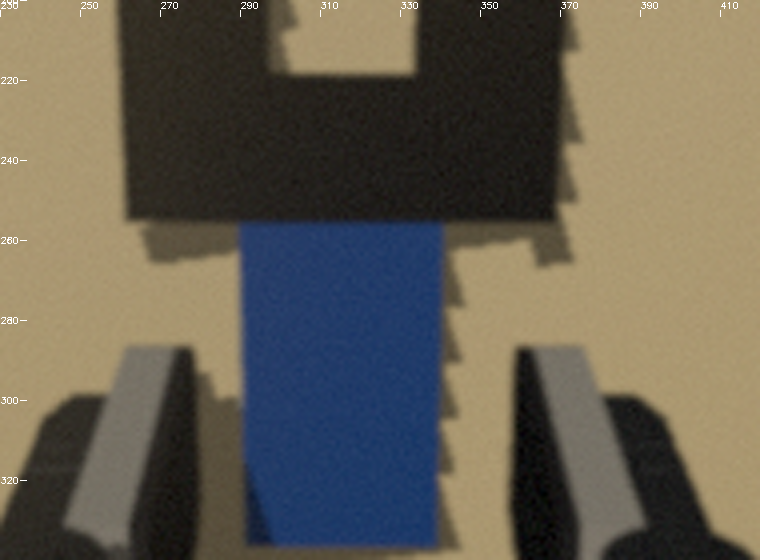

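Call:
servo_tool([
  [0,0,0,0,0,0,20],
  [0,0,0,0,0,0,10],
  [0,0,0,0,0,0,10],
  [0,0,0,0,0,0,10],
], squeeze=40)

```text
time: 12.52
ee_pos: [0.6331, -0.3067, 0.0012]
ee_rot: [0.76, 0.65, 0.001, -0.001]
contact_force: [-0.3, -0.7, 6.3]
gripper_width: 0.0184
```

Run:
```python
from h import *
st()
```

```text
t 12.52 p [ 0.6331 -0.3067  0.0012] yaw 81.07 pitch -0.1 roll -0.01 F [-0.3 -0.7  6.3] w 0.0184 q [ 0.6   1.11 -0.44  1.41  0.59  0.75 -0.22]
```

The pad is gripped (18.4 mm). I'll lift it and carry it to above the pre-insert position, then look at the block's position and the gap.

```bash
cat >> h.py <<'E'
def padpose(slot_x,y,z,off=.0017,dyaw=0.,pitch=0):
    d=np.load('board.npz');B,O=d['B'],d['O']
    yaw=np.degrees(np.arctan2(B[1,0],B[0,0]))
    return O+B@np.array([slot_x-.037-off,y,z]),goal(yaw+dyaw,pitch)
E
python3 - <<'E'
from h import *
p,R=padpose(-.163,.0015,.11);print(p);rel(p,R)
E
```

```text
[0.48361037 0.00995101 0.11      ]
row [-0.0, -0.0003, -0.0018, 0.5796, -0.3938, -0.2166] deg 0.6494097436809532 mm 366.70860193676964
```

Call:
servo_tool([
  [0,0,0,0,0,-0.06,10],
  [0,0,0,0.02,-0.01,-0.14,10],
  [0,0,0,0.08,-0.05,-0.21,10],
  [0,0,-0.0018,0.58,-0.394,-0.2166,10],
  [0,0,-0.0018,0.58,-0.394,-0.2166,10],
  [0,0,-0.0018,0.58,-0.394,-0.2166,10],
  [0,0,-0.0018,0.58,-0.394,-0.2166,10],
  [0,0,-0.0018,0.58,-0.394,-0.2166,10],
  [0,0,-0.0018,0.58,-0.394,-0.2166,10],
  [0,0,-0.0018,0.58,-0.394,-0.2166,10],
  [0,0,-0.0018,0.58,-0.394,-0.2166,10],
  [0,0,-0.0018,0.58,-0.394,-0.2166,10],
])

```text
time: 13.52
ee_pos: [0.4808, 0.0163, 0.1099]
ee_rot: [0.753, 0.658, 0.001, -0.003]
contact_force: [-0.5, -0.0, -0.4]
gripper_width: 0.0184
```

Call:
servo_tool([
  [0,0,0,0,0,0,10],
  [0,0,0,0,0,0,10],
])

```text
time: 13.68
ee_pos: [0.4834, 0.0092, 0.1093]
ee_rot: [0.757, 0.654, -0.0, -0.001]
contact_force: [-0.0, 0.1, 0.4]
gripper_width: 0.0182
```

Run:
```python
from h import *
from tilt import tilt
st();f=shot('w18');shot('sc18','scene')
tilt('sc18','scene','scene0')
p,R=padpose(-.163,.0015,.05);rel(p,R)
```

```text
t 13.68 p [0.4834 0.0092 0.1093] yaw 81.66 pitch -0.06 roll -0.08 F [-0.   0.1  0.4] w 0.0182 q [ 0.1   0.74 -0.34  2.09  0.58  0.41 -0.85]
sc18 [(0.098, 0.97), (0.104, 0.94), (0.102, 0.94), (0.085, 0.8), (0.09, 0.97), (0.095, 0.99)]
row [-0.0002, -0.0002, -0.0004, 0.0026, 0.0, 0.1183] deg 0.18732827014620862 mm 59.1708147419386
```

View pics/w18.png

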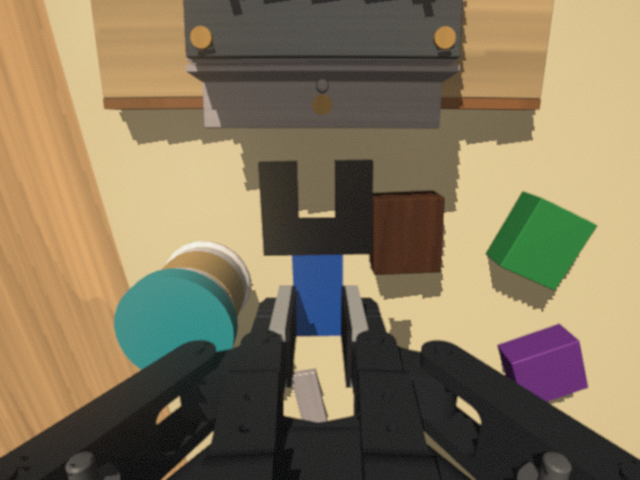

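Run:
```python
from h import *
import pickle
np.set_printoptions(precision=4,suppress=True)
f=pickle.load(open('w18.pkl','rb'))
crop(f,240,70,220,180,'w18c',3)
d=np.load('board.npz');B,O=d['B'],d['O']
zt=f['ee_pos'][2]-.0012+.005
for n,uv in dict(slot=(317,217.5),fl=(259.5,161),fr=(372,160),bl=(264,254.5),br=(372.5,254)).items():
    print(n,(B.T@(onz(f,uv,zt)-f['ee_pos']))*1000)
print('blk',[(B.T@(onz(f,uv,.025)-O)*1000).round(1) for uv in ((373,193),(438,192),(441,272),(374,273))])
print('stud',B.T@(onz(f,(322,86),.048)-O)*1000,'lip',[(B.T@(onz(f,uv,.018)-O)*1000).round(1) for uv in ((105,108),(540,108))])
```

```text
slot [39.754  -0.3027  3.8   ]
fl [60.9316 20.5652  3.8   ]
fr [ 61.2829 -20.2806   3.8   ]
bl [24.8559 20.4131  3.8   ]
br [ 25.0862 -21.933    3.8   ]
blk [array([-169.9,  -32.2,   25. ]), array([-169.2,  -71.8,   25. ]), array([-221.6,  -78.6,   25. ]), array([-222.2,  -35.1,   25. ])]
stud [-110.6499   -0.9528   48.    ] lip [array([-119.4,  128.4,   18. ]), array([-119.4, -131.2,   18. ])]
```

View pics/w18c.png

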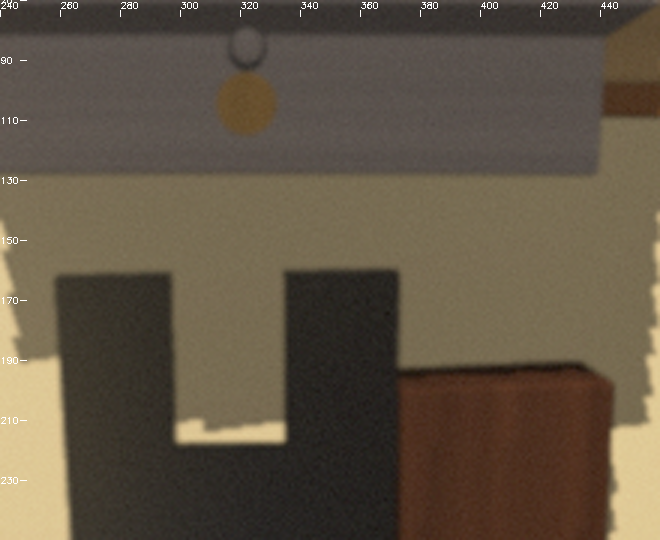

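The block is now about 4 mm behind its start, the stud is at (-110.6, -0.5), and the pad sits square in the grip with the slot end 39 mm ahead of the TCP. I'll lower to just above board height in front of the foot.

Run:
```python
from h import *
for x,z in ((-.158,.05),(-.158,.021)): rel(*padpose(x,.0,z,off=.0022))
```

```text
row [-0.0002, -0.0002, -0.0004, 0.0116, 0.003, 0.1183] deg 0.18732827014620862 mm 59.46228174003154
row [-0.0002, -0.0002, -0.0004, 0.0115, 0.0031, 0.1763] deg 0.18732827014620862 mm 88.36152926372934
```

Call:
servo_tool([
  [0,0,0,0.0116,0.003,0.06,10],
  [0,0,0,0.0116,0.003,0.12,10],
  [0,0,0,0.0116,0.003,0.155,10],
  [0,0,0,0.0116,0.003,0.176,10],
  [0,0,0,0.0116,0.003,0.176,10],
  [0,0,0,0.0116,0.003,0.176,10],
])

```text
time: 14.28
ee_pos: [0.4851, 0.015, 0.0209]
ee_rot: [0.757, 0.654, -0.0, -0.001]
contact_force: [0.2, -0.1, 0.6]
gripper_width: 0.0183
```

Run:
```python
from h import *
st();f=shot('w19');g=shot('sc19','scene')
crop(g,320,170,90,80,'sc19c',7)
for x,z in ((-.14,.0205),(-.12,.02)): rel(*padpose(x,.0,z,off=.0022))
```

```text
t 14.28 p [0.4851 0.015  0.0209] yaw 81.63 pitch -0.07 roll -0.16 F [ 0.2 -0.1  0.6] w 0.0183 q [-0.04  0.9  -0.14  2.11  0.69  0.17 -0.96]
row [-0.0001, -0.0004, -0.0002, 0.0336, 0.0005, 0.0029] deg 0.1540372892921424 mm 16.85213186433731
row [-0.0001, -0.0004, -0.0002, 0.0736, 0.0004, 0.004] deg 0.1540372892921424 mm 36.84197046742005
```

View pics/w19.png

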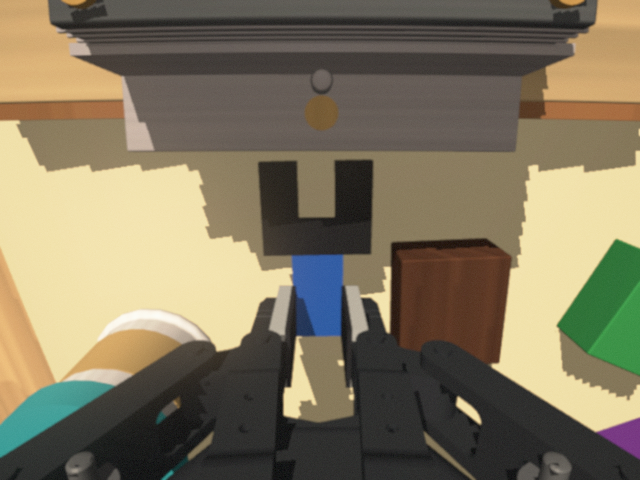

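View pics/sc19c.png

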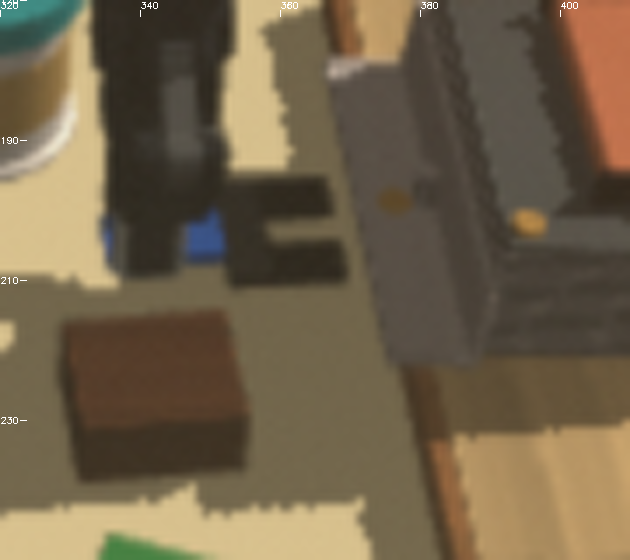

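The pad is level, its slot is aligned with the stud ((317,190) against (321,80)), and it is clear of the block. I'll slide it in to about 6 mm short of contact.

Call:
servo_tool([
  [0,0,0,0.016,0,0.001,10],
  [0,0,0,0.034,0,0.002,10],
  [0,0,0,0.05,0,0.0025,10],
  [0,0,0,0.065,0,0.003,10],
  [0,0,0,0.073,0,0.003,10],
  [0,0,0,0.073,0,0.003,10],
])

```text
time: 14.88
ee_pos: [0.4906, 0.0543, 0.02]
ee_rot: [0.755, 0.655, 0.001, -0.002]
contact_force: [0.2, 0.3, -0.6]
gripper_width: 0.0184
```

Run:
```python
from h import *
from tilt import tilt
st();f=shot('w20');g=shot('sc20','scene');tilt('sc20','scene','scene0')
d=np.load('board.npz');B,O=d['B'],d['O'];s=manip.state();print((B.T@(s['ee_pos']-O)*1000).round(1))
crop(g,320,170,90,80,'sc20c',7)
for x,z in ((-.1136,.02),): rel(*padpose(x,.0,z,off=.0022))
```

```text
t 14.88 p [0.4906 0.0543 0.02  ] yaw 81.88 pitch -0.21 roll -0.08 F [ 0.2  0.3 -0.6] w 0.0184 q [-0.11  0.9  -0.15  2.09  0.66  0.19 -1.  ]
sc20 [(0.101, 0.96), (0.101, 0.94), (-0.168, 0.85), (0.099, 0.6), (0.09, 0.97), (0.095, 0.99)]
[-158.9    1.2   19.9]
row [-0.0003, -0.0003, 0.0001, 0.0122, 0.0023, -0.0002] deg 0.16108267090331727 mm 6.232250763320657
```

View pics/sc20c.png

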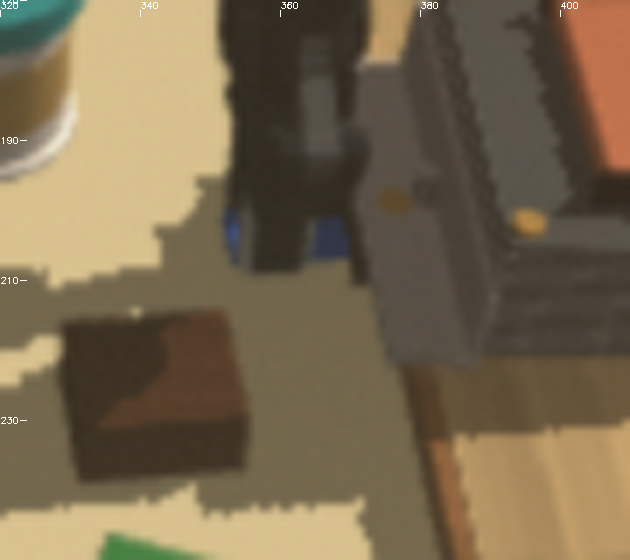

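View pics/w20.png

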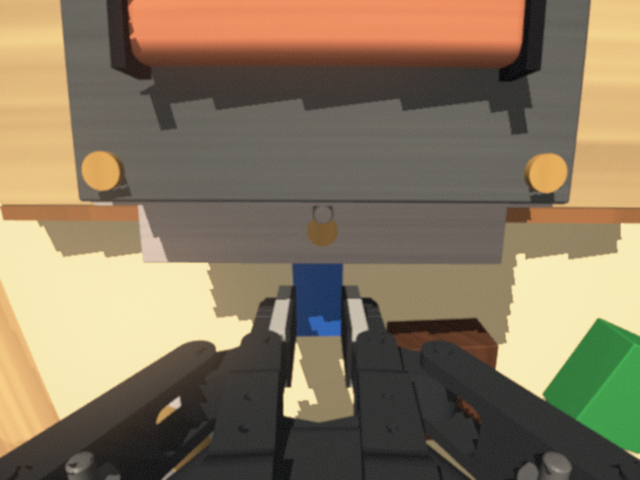

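Inserting without contact. I'll creep forward in small steps and feel for the stud.

Call:
servo_tool([
  [0,0,0,0.003,0.001,0,10],
  [0,0,0,0.006,0.002,0,10],
  [0,0,0,0.009,0.002,0.0005,10],
  [0,0,0,0.009,0.002,0.0005,10],
  [0,0,0,0.009,0.002,0.0005,10],
])

```text
time: 15.4
ee_pos: [0.4919, 0.0565, 0.0196]
ee_rot: [0.756, 0.654, 0.0, -0.001]
contact_force: [-0.4, -0.2, 0.2]
gripper_width: 0.0182
```

Call:
servo_tool([
  [0,0,0,0.002,0,0,10],
  [0,0,0,0.002,0,0,10],
  [0,0,0,0.002,0,0,10],
])

```text
time: 15.65
ee_pos: [0.492, 0.0575, 0.0197]
ee_rot: [0.756, 0.654, 0.0, -0.001]
contact_force: [-0.4, -0.3, -0.4]
gripper_width: 0.0178
```

Call:
servo_tool([
  [0,0,0,0.002,0,0,10],
  [0,0,0,0.004,0,0,10],
  [0,0,0,0.004,0,0,10],
  [0,0,0,0.004,0,0,10],
])

```text
time: 15.98
ee_pos: [0.4922, 0.0592, 0.0196]
ee_rot: [0.756, 0.654, -0.0, -0.001]
contact_force: [-0.4, -1.0, 0.3]
gripper_width: 0.0182
```

Call:
servo_tool([
  [0,0,0,0.002,0,0,10],
  [0,0,0,0.002,0,0,10],
  [0,0,0,0.002,0,0,10],
])

```text
time: 16.23
ee_pos: [0.4922, 0.0594, 0.0196]
ee_rot: [0.757, 0.654, -0.001, -0.001]
contact_force: [-0.6, -4.1, 0.7]
gripper_width: 0.0183
```

That is contact: -4.1 N along the insertion direction. I'll push half a millimetre more to be sure.

Call:
servo_tool([
  [0,0,0,0.001,0,0,10],
  [0,0,0,0.001,0,0,10],
  [0,0,0,0.001,0,0,10],
])

```text
time: 16.48
ee_pos: [0.4921, 0.0595, 0.0196]
ee_rot: [0.757, 0.654, -0.001, -0.001]
contact_force: [0.8, -5.4, -0.2]
gripper_width: 0.0179
```

Run:
```python
from h import *
st();f=shot('w21');crop(f,230,190,190,140,'w21c',4)
d=np.load('board.npz');B,O=d['B'],d['O'];s=manip.state();print((B.T@(s['ee_pos']-O)*1000).round(1))
```

```text
t 16.48 p [0.4921 0.0595 0.0196] yaw 81.65 pitch 0.02 roll -0.15 F [ 0.8 -5.4 -0.2] w 0.0179 q [-0.12  0.91 -0.16  2.08  0.65  0.2  -1.  ]
[-151.5    0.2   19.6]
```

View pics/w21c.png

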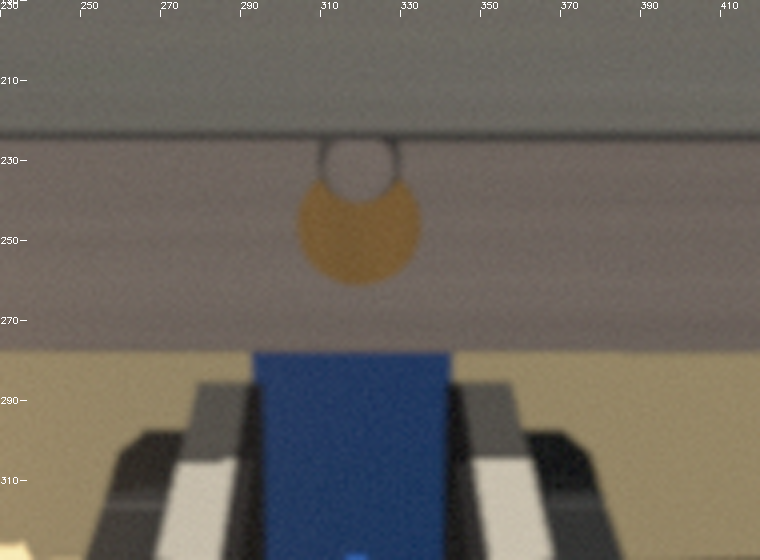

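The slot end is against the stud at about 5 N and the pad is straight. I'll ease off, open, and back away upward.

Call:
servo_tool([
  [0,0,0,-0.001,0,0.0005,10],
  [0,0,0,-0.001,0,0.0005,40],
  [0,0,0,-0.001,0,0.0005,40],
  [0,0,0,-0.001,0,0.0005,40],
  [0,0,0,-0.001,0,-0.03,40],
  [0,0,0,-0.02,0,-0.1,40],
  [0,0,0,-0.05,0,-0.18,40],
  [0,0,0,-0.06,0,-0.22,40],
  [0,0,0,-0.06,0,-0.22,20],
  [0,0,0,-0.06,0,-0.22,0],
])

```text
time: 17.37
ee_pos: [0.4895, 0.0315, 0.1307]
ee_rot: [0.756, 0.654, 0.002, -0.001]
contact_force: [0.5, 0.5, -1.0]
gripper_width: 0.0107
```

Run:
```python
from h import *
from tilt import tilt
st();f=shot('w22');g=shot('sc22','scene');tilt('sc22','scene','scene0')
d=np.load('board.npz');B,O=d['B'],d['O']
from tilt import ch
print('press now',B.T@(ch(.095,(-.094,0,.063))-O), 'on pad',B.T@(ch(.048,(-.094,0,.063))-O))
```

```text
t 17.37 p [0.4895 0.0315 0.1307] yaw 81.7 pitch -0.24 roll 0.07 F [ 0.5  0.5 -1. ] w 0.0107 q [ 0.08  0.7  -0.39  2.05  0.55  0.48 -0.86]
sc22 [(0.098, 0.97), (0.104, 0.94), (-0.164, 0.9), (0.089, 0.9), (0.09, 0.97), (0.095, 0.99)]
press now [-8.92624803e-02  4.95262947e-17  7.26622357e-02] on pad [-9.17210443e-02  1.88149688e-17  6.79382532e-02]
```

View pics/w22.png

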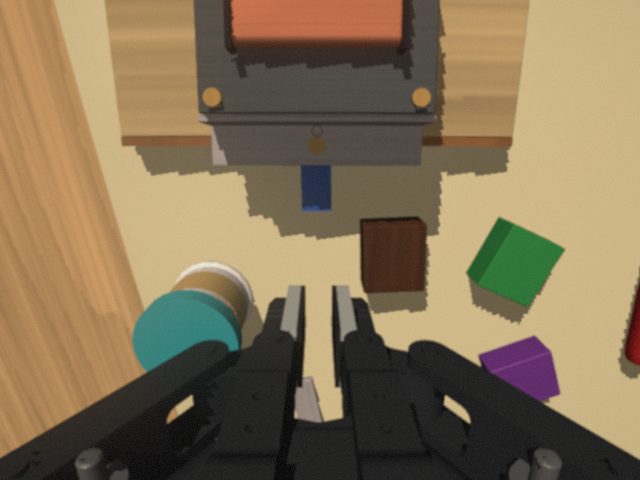

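The pad is home with its tab at (316,190), and the choke is still at about 0.095. I'll go over the press spot with the fingers shut.

Run:
```python
from h import *
d=np.load('board.npz');B,O=d['B'],d['O']
R=goal(81.7)
for z in (.13,.085): rel(O+B@np.array([-.097,0,z]),R)
```

```text
row [-0.0004, -0.0004, 0.0002, 0.1649, 0.0006, -0.0015] deg 0.23570050540351198 mm 82.44983144570845
row [-0.0004, -0.0004, 0.0002, 0.1646, 0.0008, 0.0885] deg 0.23570050540351198 mm 93.46486007205897
```

Call:
servo_tool([
  [0,0,0,0.08,0,-0.01,0],
  [0,0,0,0.165,0.0007,0,0],
  [0,0,0,0.165,0.0007,0.02,0],
  [0,0,0,0.165,0.0007,0.06,0],
  [0,0,0,0.165,0.0007,0.085,0],
  [0,0,0,0.165,0.0007,0.0885,0],
  [0,0,0,0.165,0.0007,0.0885,0],
])

```text
time: 18.05
ee_pos: [0.4991, 0.1131, 0.0838]
ee_rot: [0.756, 0.655, -0.002, -0.002]
contact_force: [-0.2, -0.7, 0.1]
gripper_width: 0.0
```

Run:
```python
from h import *
st();f=shot('w23')
d=np.load('board.npz');B,O=d['B'],d['O'];s=manip.state();print((B.T@(s['ee_pos']-O)*1000).round(1))
```

```text
t 18.05 p [0.4991 0.1131 0.0838] yaw 81.83 pitch -0.04 roll -0.32 F [-0.2 -0.7  0.1] w 0.0 q [-0.12  0.8  -0.31  2.01  0.57  0.42 -1.02]
[-97.2   0.3  84.7]
```

View pics/w23.png

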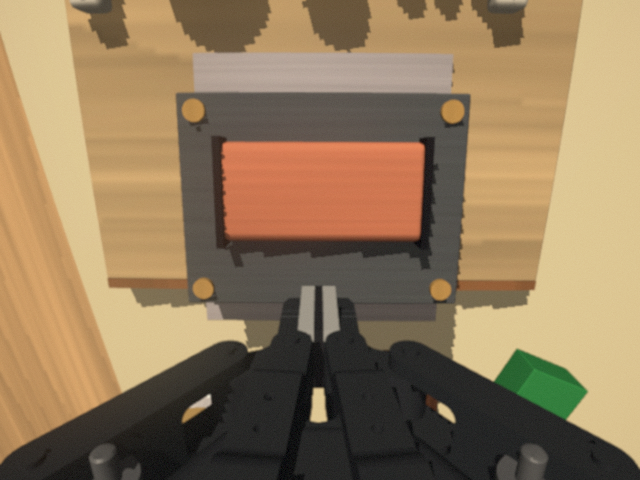

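The finger tips are over the strip, clear of the winding. I'll lower in small steps.

Call:
servo_tool([
  [0,0,0,0,0,0.008,0],
  [0,0,0,0,0,0.016,0],
  [0,0,0,0,0,0.018,0],
  [0,0,0,0,0,0.018,0],
])

```text
time: 18.43
ee_pos: [0.5005, 0.1126, 0.0765]
ee_rot: [0.756, 0.654, 0.0, -0.001]
contact_force: [-0.9, -0.8, 0.0]
gripper_width: -0.0002
```

Call:
servo_tool([
  [0,0,0,0,0,0.002,0],
  [0,0,0,0,0,0.004,0],
  [0,0,0,0,0,0.006,0],
  [0,0,0,0,0,0.006,0],
])

```text
time: 18.77
ee_pos: [0.5007, 0.1127, 0.074]
ee_rot: [0.756, 0.654, 0.0, -0.001]
contact_force: [-0.4, 0.3, 4.8]
gripper_width: 0.0001
```

Contact, 4.8 N. Continuing.

Call:
servo_tool([
  [0,0,0,0,0,0.001,0],
  [0,0,0,0,0,0.002,0],
  [0,0,0,0,0,0.003,0],
  [0,0,0,0,0,0.003,0],
])

```text
time: 19.1
ee_pos: [0.5007, 0.1125, 0.0733]
ee_rot: [0.756, 0.654, 0.0, -0.001]
contact_force: [-2.8, -1.3, 13.7]
gripper_width: 0.0002
```

Call:
servo_tool([
  [0,0,0,0,0,0.001,0],
  [0,0,0,0,0,0.002,0],
  [0,0,0,0,0,0.003,0],
  [0,0,0,0,0,0.003,0],
])

```text
time: 19.43
ee_pos: [0.5006, 0.1118, 0.0719]
ee_rot: [0.756, 0.654, -0.0, -0.0]
contact_force: [-3.1, -1.9, 14.5]
gripper_width: -0.0
```

Sliding down at about 14 N.

Call:
servo_tool([
  [0,0,0,0,0,0.001,0],
  [0,0,0,0,0,0.002,0],
  [0,0,0,0,0,0.003,0],
  [0,0,0,0,0,0.003,0],
])

```text
time: 19.77
ee_pos: [0.5005, 0.1111, 0.0703]
ee_rot: [0.757, 0.654, -0.001, -0.0]
contact_force: [-1.1, -3.4, 14.3]
gripper_width: 0.0
```

Call:
servo_tool([
  [0,0,0,0,0,0.001,0],
  [0,0,0,0,0,0.002,0],
  [0,0,0,0,0,0.002,0],
])

```text
time: 20.02
ee_pos: [0.5004, 0.1106, 0.0693]
ee_rot: [0.757, 0.654, -0.001, 0.0]
contact_force: [-2.6, -5.1, 15.4]
gripper_width: -0.0002
```

Run:
```python
from h import *
from tilt import tilt
st();g=shot('sc24','scene');tilt('sc24','scene','scene0')
```

```text
t 20.02 p [0.5004 0.1106 0.0693] yaw 81.65 pitch 0.08 roll -0.06 F [-2.6 -5.1 15.4] w -0.0002 q [-0.14  0.83 -0.28  2.02  0.59  0.38 -1.03]
sc24 [(-0.083, 0.5), (0.061, 0.95), (-0.165, 0.92), (0.061, 0.94), (0.152, 0.63), (0.057, 1.0)]
```

Call:
servo_tool([
  [0,0,0,-0.0005,0,0.001,0],
  [0,0,0,-0.001,0,0.002,0],
  [0,0,0,-0.001,0,0.002,0],
])

```text
time: 20.32
ee_pos: [0.5004, 0.1101, 0.0684]
ee_rot: [0.757, 0.654, -0.001, 0.0]
contact_force: [-2.5, -4.5, 16.1]
gripper_width: 0.0003
```

Call:
servo_tool([
  [0,0,0,0,0,0.001,0],
  [0,0,0,0,0,0.001,0],
  [0,0,0,0,0,0.001,0],
])

```text
time: 20.57
ee_pos: [0.5003, 0.1101, 0.0682]
ee_rot: [0.757, 0.654, -0.001, 0.0]
contact_force: [-2.3, -4.7, 19.5]
gripper_width: -0.0002
```

Now bearing on the pad, as the force is climbing. Half-millimetre steps.

Call:
servo_tool([
  [0,0,0,0,0,0.001,0],
  [0,0,0,0,0,0.001,0],
  [0,0,0,0,0,0.001,0],
])

```text
time: 20.82
ee_pos: [0.5004, 0.1101, 0.0681]
ee_rot: [0.757, 0.654, -0.001, 0.0]
contact_force: [-4.6, -4.7, 23.9]
gripper_width: -0.0003
```

Call:
servo_tool([
  [0,0,0,0,0,0.001,0],
  [0,0,0,0,0,0.001,0],
  [0,0,0,0,0,0.001,0],
])

```text
time: 21.07
ee_pos: [0.5004, 0.1101, 0.068]
ee_rot: [0.757, 0.654, -0.001, 0.0]
contact_force: [-4.9, -4.8, 27.7]
gripper_width: -0.0002
```

Call:
servo_tool([
  [0,0,0,0,0,0.0007,0],
  [0,0,0,0,0,0.0007,0],
  [0,0,0,0,0,0.0007,0],
  [0,0,0,0,0,0.0007,0],
  [0,0,0,0,0,0.0007,0],
  [0,0,0,0,0,0.0007,0],
])

```text
time: 21.57
ee_pos: [0.5004, 0.11, 0.068]
ee_rot: [0.757, 0.654, -0.001, 0.001]
contact_force: [-5.2, -4.9, 30.9]
gripper_width: -0.0
```

Run:
```python
from h import *
from tilt import tilt
st();g=shot('sc25','scene');tilt('sc25','scene','scene0');shot('sd25','side');tilt('sd25','side','side0')
```

```text
t 21.57 p [0.5004 0.11   0.068 ] yaw 81.65 pitch 0.1 roll 0.0 F [-5.2 -4.9 30.9] w -0.0 q [-0.14  0.83 -0.28  2.02  0.59  0.37 -1.04]
sc25 [(-0.092, 0.47), (0.047, 0.95), (-0.177, 0.92), (0.045, 0.96), (0.148, 0.65), (0.046, 1.0)]
sd25 [(0.045, 0.76), (0.041, 0.98), (0.018, 0.97), (0.044, 0.91), (0.04, 0.99), (0.046, 0.97)]
```

The choke is held at 31 N with tilt about 0.046, resting on the pad. I'll let go by lifting slowly and then retreat.

Call:
servo_tool([
  [0,0,0,0,0,-0.006,0],
  [0,0,0,0,0,-0.014,0],
  [0,0,0,0,0,-0.04,0],
  [0,0,0,-0.04,0,-0.1,0],
  [0,0,0,-0.12,0,-0.16,0],
  [0,0,0,-0.15,0,-0.2,0],
  [0,0,0,-0.15,0,-0.2,0],
  [0,0,0,-0.15,0,-0.2,0],
  [0,0,0,-0.15,0,-0.2,0],
])

```text
time: 22.42
ee_pos: [0.4899, 0.0386, 0.1648]
ee_rot: [0.756, 0.654, 0.001, -0.002]
contact_force: [0.3, -0.0, 0.5]
gripper_width: -0.0004
```

Run:
```python
from h import *
from tilt import tilt
st();g=shot('sc26','scene');tilt('sc26','scene','scene0');h=shot('sd26','side');tilt('sd26','side','side0');f=shot('w26')
crop(f,200,30,220,180,'w26c',3)
```

```text
t 22.42 p [0.4899 0.0386 0.1648] yaw 81.75 pitch -0.18 roll -0.11 F [ 0.3 -0.   0.5] w -0.0004 q [ 0.11  0.65 -0.45  2.02  0.5   0.58 -0.83]
sc26 [(0.042, 0.98), (0.047, 0.95), (-0.177, 0.92), (0.045, 0.96), (0.043, 0.99), (0.046, 1.0)]
sd26 [(0.045, 0.77), (0.041, 0.98), (0.018, 0.97), (0.044, 0.9), (0.04, 0.99), (0.046, 0.97)]
```

View pics/w26.png

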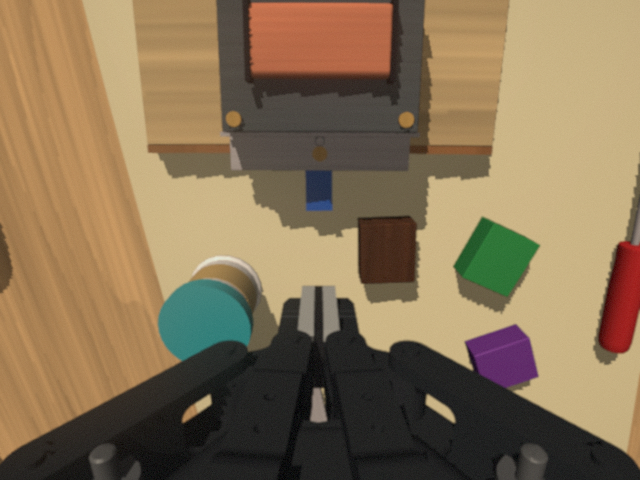

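View pics/sc26.png

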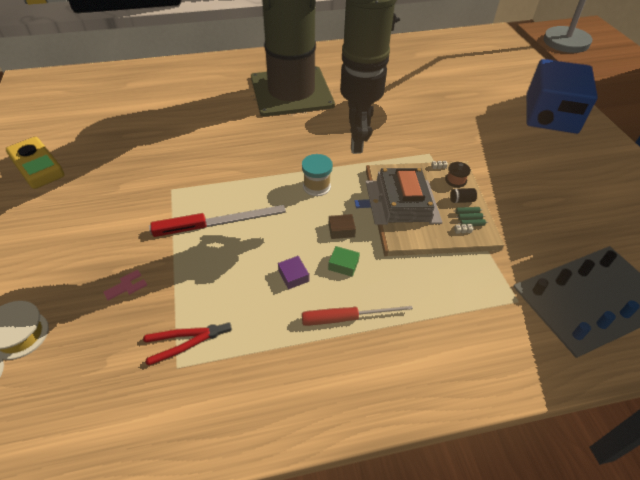

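View pics/sd26.png

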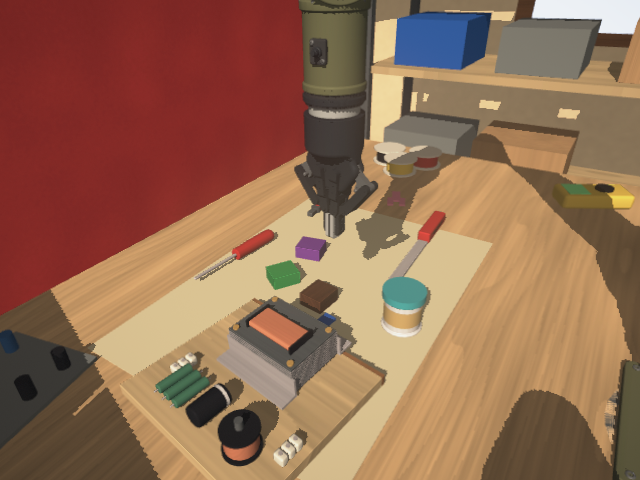

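The tab shows at (319,190), straight and under the foot. The bar is flat and clear, the tools are untouched, and the tilt is about 0.045. One last check of the tab position, then I'll hand in.

Run:
```python
from h import *
import pickle
f=pickle.load(open('w26.pkl','rb'))
d=np.load('board.npz');B,O=d['B'],d['O']
X=B.T@(onz(f,(319.5,210.3),.023)-O);print('tab tail',X*1000,'slot',(X[0]+.05)*1000,'(home -113)')
Y=[B.T@(onz(f,uv,.023)-O)*1000 for uv in ((305.5,211),(306,173),(332.5,210),(331.5,173))];print(np.round(Y,1))
print([np.round(B.T@(onz(f,uv,.025)-O)*1000,1) for uv in ((359,218),(414,217))])
manip.finish_job()
```

```text
tab tail [-163.15425955   -1.14360723   23.        ] slot -113.15425955418102 (home -113)
[[-163.8    9.6   23. ]
 [-134.6    9.1   23. ]
 [-162.9  -11.1   23. ]
 [-134.5  -10.    23. ]]
[array([-168.6,  -31.5,   25. ]), array([-167.6,  -73.8,   25. ])]
the job is handed in; nothing more can be done
```

The job is done and handed in; the interface gives no verdict. The slotted pad is under the choke's near foot, and the choke is pressed down onto it.

- **Levering:** I raised the near foot with the red bar over the dark wooden block. The tilt reached about 0.095 by camera. I saw no sign of the bar ramming the board's edge, though the contact force there can't be read directly. The bar is now flat on the bench, near where it first lay.
- **Pad:** I slid it in by its blue tab until the slot's end met the stud at 4–5 N. From the tab, the slot end is at x = -113 mm in the board frame, which is the home position. The tab runs in line with the board.
- **Press:** I pressed the choke down with about 31 N, or about 32 N counting the sideways part, and let go.

**Last checks:** The two cameras put the final tilt at about 0.040–0.047, most readings near 0.045. The allowed range is 0.036–0.054; resting on the pad was given as 0.045–0.05. The bar is clear of the board, choke and block. The reel, screwdriver and pliers look unmoved.

**Two things went less smoothly:**
- **Block:** It crept back while I was drawing the bar back under load. The wrist camera measures about 3 mm by the end. A rougher overhead reading during levering suggested up to about 9 mm. Both are well under the 30 mm limit.
- **Disagreeing readings:** A few of the camera matching points on the foot plate gave false tilt readings because of shadow and the gripper. I ignored those.

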